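Pack the microscope's stage adapters in their transport tray and lock them with push caps

TASK

Pack the flat stage adapter plates lying on the bench for transport: lay each flat in the tray compartment of its own size, notch around the shaft, and then lock it with a toothed push cap pressed straight down that shaft until it is fully home against the shoulder. Also lift the lid stop out of its notch on the tray's rail and drop it into the next notch along, towards the end where the long compartment's shaft stands. There may be only two plates, and then one cap is left over; do not knock over any of the bottles, the jar or the beaker.

Things in the scene. Friction and masses are not known exactly. Their poses are not given: they have to be found in the camera images.
- tray: Grey plastic transport tray, 170 x 200 x 12 mm, fixed on the bench. Origin: centre of its underside. Floor 5 mm thick, walls 7 mm above the floor, three compartments, each 3 mm wider than its plate on every side. The one for A lies along the tray's x, its shaft at the +x end; those for B and C lie along y, shafts at the -y end. Each shaft stands inside its compartment's end.
- bay_A (a point): Centre of the compartment for plate A (the long plate), on its floor, 5 mm above the bench. The plate lies right when its centre is over this point and its notched end is at the shaft.
- shaft_A (a point): Axis of the upright plain steel shaft in the compartment of plate A, at the top of its shoulder, a 26 mm disc (13.5 mm above the bench). The shaft is 16 mm thick and rises 44.5 mm above this point, the last 20 mm tapering to a 6 mm tip. A cap is fully home when its underside rests on this shoulder.
- bay_B (a point): Centre of the compartment for plate B (the wide plate), on its floor, 5 mm above the bench. The plate lies right when its centre is over this point and its notched end is at the shaft.
- shaft_B (a point): Axis of the upright plain steel shaft in the compartment of plate B, at the top of its shoulder, a 26 mm disc (13.5 mm above the bench). The shaft is 16 mm thick and rises 44.5 mm above this point, the last 20 mm tapering to a 6 mm tip. A cap is fully home when its underside rests on this shoulder.
- bay_C (a point): Centre of the compartment for plate C (the short plate), on its floor, 5 mm above the bench. The plate lies right when its centre is over this point and its notched end is at the shaft.
- shaft_C (a point): Axis of the upright plain steel shaft in the compartment of plate C, at the top of its shoulder, a 26 mm disc (13.5 mm above the bench). The shaft is 16 mm thick and rises 44.5 mm above this point, the last 20 mm tapering to a 6 mm tip. A cap is fully home when its underside rests on this shoulder.
- plate_A_rib (a point): Centre of the grip rib of plate A (long plate, may be absent): flat aluminium, 140 x 60 x 8 mm, long side along x, a 34 mm wide, 28 mm deep notch in its +x end, 190 g. The rib is 30 mm long (x), 12 mm thick (y), its top 38 mm above the plate's underside; this point is 23 mm above the underside, 8 mm from the plate's centre towards -x. Starts flat on the bench.
- plate_A_notch (a point): Point in the notch of plate A where the shaft's axis comes when the plate lies right: 60 mm from the plate's centre along +x, level with the plate's top (8 mm above its underside; laid in the tray, 0.5 mm below the shoulder).
- plate_B_rib (a point): Centre of the grip rib of plate B (wide plate, may be absent): flat aluminium, 110 x 80 x 8 mm, long side along x, a 34 mm wide, 28 mm deep notch in its +x end, 200 g. The rib is 30 mm long (x), 12 mm thick (y), its top 38 mm above the plate's underside; this point is 23 mm above the underside, 10 mm from the plate's centre towards -x. Starts flat on the bench.
- plate_B_notch (a point): Point in the notch of plate B where the shaft's axis comes when the plate lies right: 45 mm from the plate's centre along +x, level with the plate's top (8 mm above its underside; laid in the tray, 0.5 mm below the shoulder).
- plate_C_rib (a point): Centre of the grip rib of plate C (short plate, may be absent): flat aluminium, 90 x 60 x 8 mm, long side along x, a 34 mm wide, 28 mm deep notch in its +x end, 130 g. The rib is 30 mm long (x), 12 mm thick (y), its top 38 mm above the plate's underside; this point is 23 mm above the underside, 14 mm from the plate's centre towards -x. Starts flat on the bench.
- plate_C_notch (a point): Point in the notch of plate C where the shaft's axis comes when the plate lies right: 35 mm from the plate's centre along +x, level with the plate's top (8 mm above its underside; laid in the tray, 0.5 mm below the shoulder).
- cap_1_mid (a point): Centre of a push cap, 25 mm above its underside, axis z; the three are alike. 50 mm tall, 60 g: toothed steel flange 56 mm across, 5 mm thick at the bottom, black octagonal hub above, 30 mm across flats (flats face its x, y and 45 degree lines), open bore. Teeth in the flange grip the shaft: pushing down takes about 5 to 18 N from the taper on; it stays where left. Starts upright.
- cap_2_mid (a point): Centre of a push cap, 25 mm above its underside, axis z; the three are alike. 50 mm tall, 60 g: toothed steel flange 56 mm across, 5 mm thick at the bottom, black octagonal hub above, 30 mm across flats (flats face its x, y and 45 degree lines), open bore. Teeth in the flange grip the shaft: pushing down takes about 5 to 18 N from the taper on; it stays where left. Starts upright.
- cap_3_mid (a point): Centre of a push cap, 25 mm above its underside, axis z; the three are alike. 50 mm tall, 60 g: toothed steel flange 56 mm across, 5 mm thick at the bottom, black octagonal hub above, 30 mm across flats (flats face its x, y and 45 degree lines), open bore. Teeth in the flange grip the shaft: pushing down takes about 5 to 18 N from the taper on; it stays where left. Starts upright.
- stop_fin (a point): Centre of the black grip fin of the lid stop: a steel saddle on a notched rail along the tray's +y edge. Fin 30 mm long (along the rail), 12 mm thick across, from 23 to 53 mm above the foot's underside; this point is 38 mm above it. The foot, 14 mm long, stands loose in a 20 mm notch; lift it over 16 mm to clear the teeth. Saddle 32 x 42 mm, cheeks 16 mm deep astride the teeth. 120 g.
- next_notch (a point): Middle of the notch where the lid stop belongs, on its floor (10 mm above the bench): 36 mm further along the tray's +x (the way to the long compartment's shaft) than the notch where the stop starts. Teeth 16 mm high and 24 mm wide across the rail; the saddle has 4 mm of play across.
- media_bottle: Amber bottle, 60 mm thick, 150 mm tall, a bystander that must stay standing. Origin: centre of its underside.
- stain_jar: Small glass jar, 44 mm thick, 55 mm tall, a bystander that must stay standing. Origin: centre of its underside.
- beaker: Glass beaker, 64 mm wide, 85 mm tall, a bystander that must stay standing. Origin: centre of its underside.
- drop_bottle: White dropper bottle, 36 mm thick, 80 mm tall, a bystander that must stay standing. Origin: centre of its underside.
Mind the look-alikes: they are no part of the job. What is shaped like the part that bears plate_C_rib but brown is not meant. What is shaped like the part that bears cap_1_mid but orange is not meant.

How it is judged (in metres and radians):
At the end, for the whole second after the job is handed in: Each plate lies flat (0.06 rad) in its compartment, notch point within 7 mm of the shaft axis, at most 2 mm above its shoulder; on its shaft a cap, upright (0.1 rad), at most 3.5 mm above the plate. The lid stop stands in the next notch, within 7 mm of its middle, at most 3 mm high (horizontal distance between plate_A_notch and shaft_A below 0.007 m and z of plate_A_notch in the frame of shaft_A below 0.002 m and angle between each of plate_A_notch, plate_B_notch, plate_C_notch's own z axis and vertical below 0.06 rad and linear speed of each of plate_A, plate_B, plate_C below 0.02 m/s and ((horizontal distance between cap_1_mid and plate_A_notch below 0.009 m and z of cap_1_mid in the frame of plate_A_notch below 0.0285 m and angle between cap_1_mid's own z axis and vertical below 0.1 rad) or (horizontal distance between cap_2_mid and plate_A_notch below 0.009 m and z of cap_2_mid in the frame of plate_A_notch below 0.0285 m and angle between cap_2_mid's own z axis and vertical below 0.1 rad) or (horizontal distance between cap_3_mid and plate_A_notch below 0.009 m and z of cap_3_mid in the frame of plate_A_notch below 0.0285 m and angle between cap_3_mid's own z axis and vertical below 0.1 rad)) and horizontal distance between plate_B_notch and shaft_B below 0.007 m and z of plate_B_notch in the frame of shaft_B below 0.002 m and ((horizontal distance between cap_1_mid and plate_B_notch below 0.009 m and z of cap_1_mid in the frame of plate_B_notch below 0.0285 m and angle between cap_1_mid's own z axis and vertical below 0.1 rad) or (horizontal distance between cap_2_mid and plate_B_notch below 0.009 m and z of cap_2_mid in the frame of plate_B_notch below 0.0285 m and angle between cap_2_mid's own z axis and vertical below 0.1 rad) or (horizontal distance between cap_3_mid and plate_B_notch below 0.009 m and z of cap_3_mid in the frame of plate_B_notch below 0.0285 m and angle between cap_3_mid's own z axis and vertical below 0.1 rad)) and horizontal distance between plate_C_notch and shaft_C below 0.007 m and z of plate_C_notch in the frame of shaft_C below 0.002 m and ((horizontal distance between cap_1_mid and plate_C_notch below 0.009 m and z of cap_1_mid in the frame of plate_C_notch below 0.0285 m and angle between cap_1_mid's own z axis and vertical below 0.1 rad) or (horizontal distance between cap_2_mid and plate_C_notch below 0.009 m and z of cap_2_mid in the frame of plate_C_notch below 0.0285 m and angle between cap_2_mid's own z axis and vertical below 0.1 rad) or (horizontal distance between cap_3_mid and plate_C_notch below 0.009 m and z of cap_3_mid in the frame of plate_C_notch below 0.0285 m and angle between cap_3_mid's own z axis and vertical below 0.1 rad)) and horizontal distance between stop_fin and next_notch below 0.007 m and z of stop_fin in the frame of next_notch below 0.041 m and angle between stop_fin's own z axis and vertical below 0.08 rad); the robot touches nothing.
It fails at once if a bottle, the jar or the beaker is knocked over (angle between any of media_bottle, stain_jar, beaker, drop_bottle's own z axis and vertical above 0.7 rad).
Of plate_A, plate_B, plate_C only 2 to 3 are there at a start; the rules pass over those that are not, and their reading is None.
At some moment in a run one of plate_A, plate_B, plate_C, cap_1, cap_2, cap_3 may be knocked a few centimetres aside while the robot is not near it.
It also fails if it takes over 210 s, if anything falls off the work surface, if the arm or the gripper's body presses on something with over 40 N, if the wrist force passes 120 N, or if a joint passes its speed limit or range.

ROBOT

A 6-joint arm with a two-finger parallel gripper is mounted at the origin on the work surface. World frame = base frame: x ahead of the robot, y to its left, z up, the work surface at z = 0. Lengths are in mm, angles in rad, forces in N, time in s.
With the tool pointing down it reaches from about 350 to 975 mm from the base axis. Payload 7.1 kg.
Tool frame: the origin (TCP) lies at the very end of the fingers, on their centre line; the grasp point (between the pads) lies 19 mm behind it; x points along the fingers, y is the direction in which the jaws open and shut, and the axes are right-handed (so a half turn about x gives the same grasp; the last joint's range is limited). The gripper opens to 88 mm and grips with 3 to 60 N. Pads are 20 mm wide; open, the fingers measure 115 mm over their backs; the gripper's body (75 mm by 178 mm) begins 61 mm behind the grasp point.
Start: joints at [1.224, 0.423, 1.63, -0, 1.089, -0.019], TCP at [201.194, 591.714, 222.675] pointing down, gripper open.
Joint ranges: [-3, 3], [-0.9, 2.11], [0.09, 2.58], [-1.31, 4.45], [0.11, 2.69], [-2.54, 2.54]. Speed limits (rad/s): [2.39, 2.39, 3.01, 3.14, 3.14, 3.14].

INTERFACE

Orientations are given as a rotation vector (axis times angle).
In Python, from workcell import ctrl gives the robot as it stands. The module is installed in compiled form; this text tells all that it offers.
- The arm moves only by the tool carry_out, never from a script. Its argument "commands" is a list of rows, each a list of 6 numbers: the shift along the tool's x, y, z in m, then the turn, a rotation vector about the tool's x, y, z in degrees. In form: [[tx, ty, tz, rx, ry, rz], ...]. A call has 1 to 8 rows; each row shifts and turns the pose as measured when the row begins, along the tool's axes as they then stand; what a row does not reach is not made up. A row lasts 1/8 s, in which the tool goes at most 62.5 mm and 10.7 degrees, less where a joint would pass 70% of its speed; a pose out of reach is approached as far as the arm can. A call with a gripper value outside its range is refused whole. "grip" is the closure, from 0 (fully open) to 1 (shut), set as the call begins (left out, the last holds). The fingers move at their own pace and stop on an object; the grip force is fixed at half the most. Time passes only in rows, so rows that do not move let the fingers close. It gives the time, the measured TCP pose, the force and the opening at its end, in the units of the state.
- ctrl.get_obs(): the state, without advancing time (a new reading comes with each control period).
- ctrl.get_image(name): name is "side" or "top"; returns a dict with "pixels" (420x560x3 uint8, blue, green, red), "intrinsics" (3x3 intrinsics, pixels), "dist_coeffs" ([k1, k2, p1, p2, k3] as OpenCV has them; the pictures are not rectified), "rvec" (rotation vector, rad) and "tvec" (3), from world to camera coordinates, as OpenCV has them. Camera axes: x right, y down, z forward; pixel columns grow to the right and rows downward; lengths in mm; the calibration is good to about 2 mm. A picture is of the moment at which its call begins. There is no depth.
- ctrl.close_job(): hands the job in, once; it reports no verdict.
The state is a dict: "t": time; "qpos": joint angles; "qvel": joint speeds; "joint_torque": joint torques, N m; "ee_pos": TCP position; "orientation": TCP orientation; "ft_force": force on the tool from outside, world axes, zero at the start; "moment": the same for the moment, N m; "width": finger opening in mm.
Only numpy, scipy, OpenCV 4.12 (cv2) and the standard library are available. Lean on these libraries where they do the work, as an engineer would, in place of code of your own. Each camera call takes 0.05 s, during which the arm holds its last target. There are 200 camera calls.

## Working session

There is one attempt and no reset: what is moved stays moved. The work goes in short steps, Python scripts to look and compute and a tool call to move; the robot and the scene stay as the last step left them, time stands still between calls to the robot, and variables do not carry over. Pictures are saved under pics/ and viewed, about 12 in all and at most 16, crops included, and the job is handed in when it is done.

Besides the shell and the picture viewer there is one more tool, called by a JSON object that holds its "fn" and its "kwargs", one argument or row to a line. carry_out: Moves the arm, as the interface text tells. Its arguments: {"type":"object","properties":{"commands":{"type":"array"},"grip":{"type":"number"}},"required":["commands"]}

```bash
mkdir -p pics; cat > h.py <<'E'
import cv2, numpy as np, pickle
from workcell import ctrl
def snap(n,tag):
    im=ctrl.get_image(n); im={k:np.array(v) if k!='name' else v for k,v in im.items()}
    pickle.dump(im,open(f'pics/{n}_{tag}.pkl','wb')); cv2.imwrite(f'pics/{n}_{tag}.png',im['pixels']); return im
def load(n,tag): return pickle.load(open(f'pics/{n}_{tag}.pkl','rb'))
def cast(im,uv,z):
    uv=np.array(uv,float).reshape(-1,1,2)
    K=im['intrinsics'].astype(float);d=im['dist_coeffs'].astype(float)
    n=cv2.undistortPoints(uv,K,d).reshape(-1,2)
    R=cv2.Rodrigues(im['rvec'].astype(float))[0];t=im['tvec'].astype(float).ravel()
    r=np.c_[n,np.ones(len(n))]@R; c=-R.T@t
    return c+r*((z-c[2])/r[:,2])[:,None]
def proj(im,p):
    return cv2.projectPoints(np.array(p,float).reshape(-1,1,3),im['rvec'].astype(float),im['tvec'].astype(float),im['intrinsics'].astype(float),im['dist_coeffs'].astype(float))[0].reshape(-1,2)
E
python3 - <<'E'
from h import *
for n in('top','side'):
    im=snap(n,'0'); R=cv2.Rodrigues(im['rvec'].astype(float))[0]; print(n,-R.T@im['tvec'].ravel(),R[2],im['intrinsics'][0,0])
print(ctrl.get_obs())
E
```

```text
top [ 286.64391974  -67.74413259 1375.68206657] [ 0.20668032  0.00358819 -0.97840195] 432.9079873133705
side [ 317.69897949  836.61028737 1241.75130209] [ 0.15834741 -0.60730939 -0.77852515] 530.5511640982008
{'t': 0.1, 'qpos': array([ 1.22397759e+00,  4.23788589e-01,  1.63062000e+00, -1.21419323e-05,
        1.08859410e+00, -1.90139722e-02]), 'qvel': array([ 0.0009611 , -0.00124535, -0.00055802, -0.00056921,  0.00065404,
        0.00105088]), 'joint_torque': array([ 5.43053793e-04, -5.45621681e+01, -2.74322069e+01,  6.46375492e-02,
        1.88738859e-02, -3.15442367e-05]), 'ee_pos': array([201.04181064, 591.2435026 , 221.96181738]), 'orientation': array([ 0.25615851,  1.55569151, -0.2583476 ]), 'ft_force': array([ 0.51889175, -0.03784882, -0.23483389]), 'moment': array([ 0.06063382, -0.01737482, -0.00749147]), 'width': 88.15197986958522}
```

View pics/top_0.png

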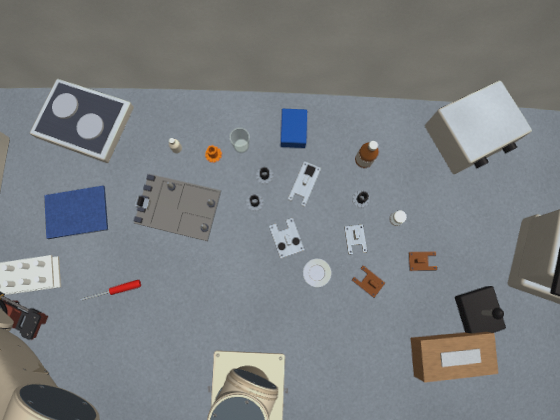

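View pics/side_0.png

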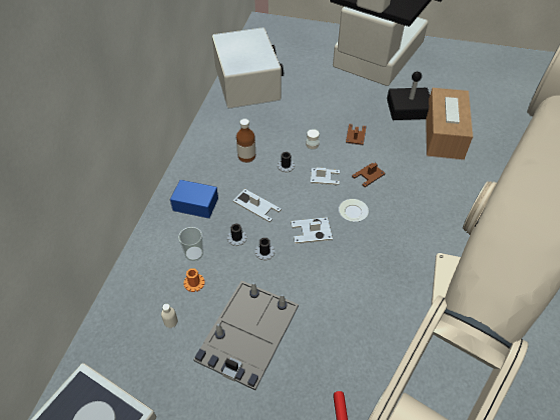

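```bash
python3 - <<'E'
from h import *
a=load('top','0')['pixels'][120:300,125:425]; cv2.imwrite('pics/t0c.png',cv2.resize(a[:130,:120],None,fx=6,fy=6,interpolation=cv2.INTER_CUBIC)[:600,:]) if 0 else None
def crop(n,x,y,w,h,f,o): cv2.imwrite(o,cv2.resize(load(n,'0')['pixels'][y:y+h,x:x+w],None,fx=f,fy=f,interpolation=cv2.INTER_CUBIC))
crop('top',240,150,140,115,5,'pics/c1.png')
crop('top',125,160,110,90,7,'pics/c2.png')
crop('side',180,275,130,120,5,'pics/c3.png')
crop('side',220,140,130,120,5,'pics/c4.png')
E
```

```text
(no output)
```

View pics/c1.png

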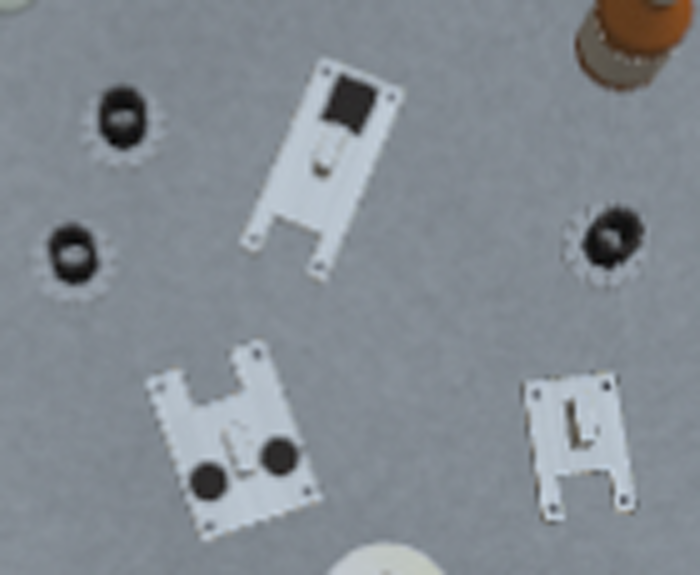

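View pics/c2.png

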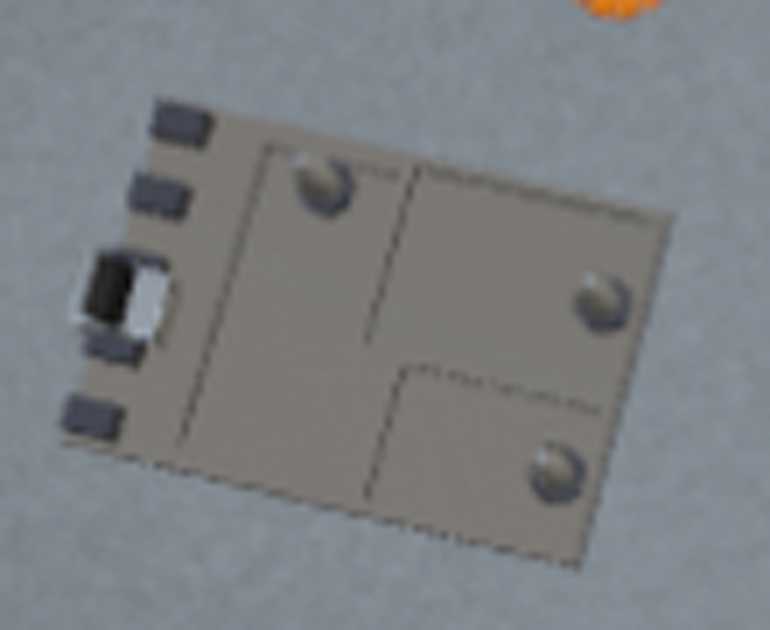

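View pics/c3.png

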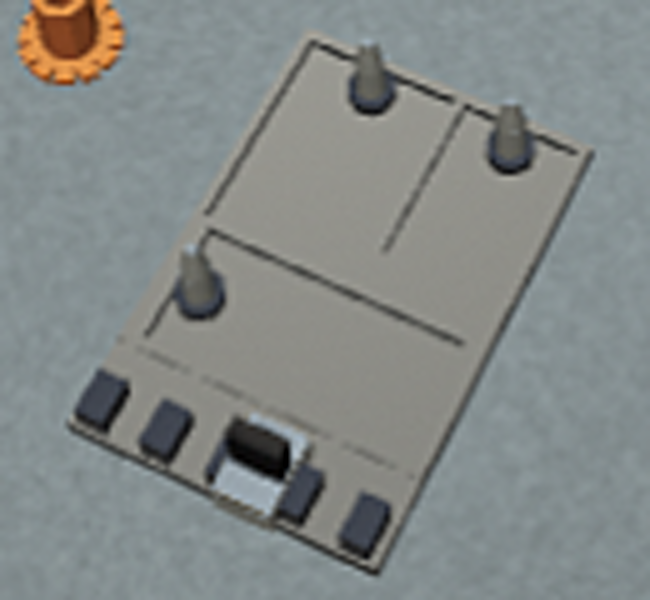

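```bash
cat > m.py <<'E'
from h import *
def blobs(im,lo,hi,roi,amin=20):
    g=cv2.cvtColor(im['pixels'],cv2.COLOR_BGR2HSV); m=cv2.inRange(g,np.array(lo),np.array(hi)); k=np.zeros_like(m); x,y,w,h=roi; k[y:y+h,x:x+w]=m[y:y+h,x:x+w]
    return [c for c in cv2.findContours(k,cv2.RETR_EXTERNAL,cv2.CHAIN_APPROX_NONE)[0] if cv2.contourArea(c)>=amin]
def rect(im,c,z):
    p=cast(im,c.reshape(-1,2),z)[:,:2].astype(np.float32); return cv2.minAreaRect(p)
E
python3 - <<'E'
from m import *
T=load('top','0');S=load('side','0')
t=lambda p:np.array(p)/7.+[125-3/7.,160-3/7.]
s=lambda p:np.array(p)/5.+[180-.4,275-.4]
for z,a,b in((13.5,[(326,188),(603,303),(556,473)],[(199,292),(371,90),(510,150)]),
  (58,[(305,163),(590,282),(540,455)],[(191,247),(371,46),(512,106)]),
  (12,[(672,212),(580,568),(62,443)],[(308,37),(592,152),(378,572)]),
  (26,[(183,123),(160,195),(92,417)],[(106,395),(168,424),(368,517)]),(63,[(110,285)],[(258,440)])):
    print(z,cast(T,t(a),z)[:,:2].round(1).tolist(),cast(S,s(b),z)[:,:2].round(1).tolist())
for n,im,roi in(('top',T,(240,150,140,115)),('side',S,(225,140,130,120))):
    print(n)
    for c in blobs(im,(0,0,175),(180,60,255),roi,60):
        print('plate',[np.round(v,2) for v in rect(im,c,8)],cv2.contourArea(c))
    for c in blobs(im,(0,0,0),(180,255,70),roi,10):
        m=cv2.moments(c);u=(m['m10']/m['m00'],m['m01']/m['m00'])
        print('dark',np.round(u,1),cast(im,u,30)[0,:2].round(1),m['m00'])
g=cv2.cvtColor(T['pixels'],cv2.COLOR_BGR2HSV)
print(g[240,290],g[236,300],g[200,290],g[200,180])
E
```

```text
13.5 [[617.8, 281.7], [568.7, 147.6], [488.7, 163.4]] [[616.9, 283.9], [566.0, 150.5], [485.5, 166.7]]
58 [[618.2, 281.0], [568.8, 147.1], [489.8, 163.6]] [[617.6, 282.2], [564.4, 150.2], [484.7, 166.2]]
12 [[613.4, 118.9], [445.9, 149.6], [492.3, 394.8]] [[608.5, 126.6], [443.9, 156.2], [490.1, 397.2]]
26 [[643.2, 349.1], [608.3, 356.3], [502.8, 377.3]] [[639.9, 352.1], [606.0, 358.6], [500.0, 378.4]]
63 [[557.1, 363.3]] [[554.2, 370.1]]
top
plate [array([ 395.45, -198.1 ]), array([15.76, 66.38]), np.float64(2.22)] 80.5
plate [array([ 473.3 , -321.14]), array([88.56, 58.88]), np.float64(9.47)] 354.0
plate [array([468.32, -99.36]), array([109.14,  79.43]), np.float64(21.99)] 522.0
plate [array([ 650.07, -151.94]), array([ 60.27, 138.06]), np.float64(69.13)] 453.0
dark [281.2 246. ] [437.6 -84.8] 26.5
dark [295.5 240.9] [ 455.4 -128.7] 24.5
dark [254.2 200.6] [578.5   6.9] 65.0
dark [362.  197.1] [ 604.8 -337.6] 78.5
dark [264.1 173.2] [670.2 -20.2] 73.5
dark [309.7 170.3] [ 686.6 -167.2] 54.5
side
plate [array([465.28, -99.42]), array([110.83,  79.31]), np.float64(21.87)] 623.0
plate [array([ 379.57, -199.48]), array([48.08, 86.32]), np.float64(9.56)] 256.0
plate [array([ 645.44, -151.1 ]), array([ 60.06, 138.44]), np.float64(69.2)] 556.5
plate [array([ 469.45, -323.35]), array([91.31, 64.32]), np.float64(8.58)] 287.0
dark [264.3 246.4] [576.    9.7] 134.5
dark [319.  234.8] [436.2 -68.7] 26.5
dark [236.  232.1] [667.7 -18.1] 138.0
dark [243.9 197.2] [ 684.5 -150.4] 48.5
dark [285.5 159.7] [ 601.9 -335.6] 117.5
[105  27 205] [105  28 146] [102   9 145] [ 15  13 116]
```

```bash
cat > p.py <<'E'
from m import *
from scipy.spatial.transform import Rotation as Ro
def pose():
    o=ctrl.get_obs(); return np.array(o['ee_pos']),Ro.from_rotvec(o['orientation']).as_matrix(),o
def Rd(yaw):
    c,s=np.cos(np.radians(yaw)),np.sin(np.radians(yaw)); return np.array([[0,0,-1],[c,s,0],[s,-c,0]]).T.astype(float)
def plan(wps,vmax=50,amax=10):
    """wps: (x,y,z,yaw); prints rows (m, deg) in tool axes"""
    p,R,o=pose(); R0=R; rows=[]
    print('now',p.round(1),'yaw',np.degrees(np.arctan2(R[1,1],R[0,1])).round(1),'q6',o['qpos'][5].round(2),'q1',o['qpos'][0].round(2),'t',o['t'],'F',np.round(o['ft_force'],1),'w',round(o['width'],1))
    for w in wps:
        q=np.array(w[:3],float); yw=w[3]; G=Rd(yw); rv=Ro.from_matrix(R.T@G).as_rotvec(degrees=True); dp=q-p
        n=max(1,int(np.ceil(max(np.linalg.norm(dp)/vmax,np.linalg.norm(rv)/amax))))
        for i in range(n):
            rows.append([*(R.T@dp/n/1000).round(4)+0.,*(rv/n).round(1)+0.]); R=R@Ro.from_rotvec(rv/n,degrees=True).as_matrix()
        p,R=q,G
    print(len(rows)); print('['+',\n'.join(str([float(v) for v in r]) for r in rows)+']')
def look(tag,verbose=True):
    T,S=snap('top',tag),snap('side',tag); out={}
    for n,im,roi,b in(('top',T,(150,120,270,170),(1.2,-1.2)),('side',S,(170,120,200,150),(-1.2,1.2))):
        P=[];D=[]
        for c in blobs(im,(0,0,175),(180,60,255),roi,60):
            (x,y),sz,a=rect(im,c,8); P.append((round(x-b[0]),round(y-b[1]),round(max(sz)),round(min(sz)),round(a,1)))
        for c in blobs(im,(0,0,0),(180,255,70),roi,10):
            m=cv2.moments(c);u=(m['m10']/m['m00'],m['m01']/m['m00']);q=cast(im,u,30)[0,:2]
            if m['m00']>50: D.append((round(q[0]-b[0]),round(q[1]-b[1]),int(m['m00'])))
        print(n,'plates',P,'\n  dark',D)
E
python3 - <<'E'
from p import *
from scipy.optimize import least_squares
pts=[((60,60),(617.4,282.5)),((36,-81),(567,148.8)),((-46,-81),(487,165)),((85,-100),(611,122.8)),((-85,-100),(444.9,152.9))]
a=np.array([x[0] for x in pts],float);b=np.array([x[1] for x in pts])
f=lambda v:(np.c_[a[:,0]*np.cos(v[2])-a[:,1]*np.sin(v[2])+v[0],a[:,0]*np.sin(v[2])+a[:,1]*np.cos(v[2])+v[1]]-b).ravel()
r=least_squares(f,[530,230,-.19]);print(r.x,np.degrees(r.x[2]),r.fun.reshape(-1,2).round(1))
T=load('top','0')
print(cast(T,[(368,163),(399,219),(239,147),(176,150),(213,155)],0)[:,:2].round())
for yw in (79.1,-100.9):
    plan([(555.7,366.7,110,yw),(555.7,366.7,37,yw)])
E
```

```text
[ 5.46986428e+02  2.35603186e+02 -1.89009726e-01] -10.829459590395667 [[-0.2  0.8]
 [ 0.1  0.5]
 [-0.4 -0.3]
 [ 0.7 -1.4]
 [-0.2  0.5]]
[[ 730. -364.]
 [ 544. -466.]
 [ 766.   69.]
 [ 748.  281.]
 [ 735.  154.]]
now [201.  591.2 222. ] yaw 71.2 q6 -0.02 q1 1.22 t 0.1 F [ 0.5 -0.  -0.2] w 88.2
11
[[0.0125, -0.0109, 0.0453, -0.9, 0.0, 0.0],
[0.0125, -0.0116, 0.0452, -0.9, 0.0, 0.0],
[0.0125, -0.0123, 0.045, -0.9, 0.0, 0.0],
[0.0125, -0.013, 0.0448, -0.9, 0.0, 0.0],
[0.0124, -0.0137, 0.0446, -0.9, 0.0, 0.0],
[0.0124, -0.0144, 0.0444, -0.9, 0.0, 0.0],
[0.0124, -0.015, 0.0441, -0.9, 0.0, 0.0],
[0.0124, -0.0157, 0.0439, -0.9, 0.0, 0.0],
[0.0124, -0.0164, 0.0437, -0.9, 0.0, 0.0],
[0.0365, 0.0, 0.0, 0.0, 0.0, 0.0],
[0.0365, 0.0, 0.0, 0.0, 0.0, 0.0]]
now [201.  591.2 222. ] yaw 71.2 q6 -0.02 q1 1.22 t 0.1 F [ 0.5 -0.  -0.2] w 88.2
20
[[0.0062, -0.0055, 0.0227, 9.6, 0.0, 0.0],
[0.0062, -0.0016, 0.0233, 9.6, 0.0, 0.0],
[0.0062, 0.0023, 0.0232, 9.6, 0.0, 0.0],
[0.0062, 0.0061, 0.0225, 9.6, 0.0, 0.0],
[0.0062, 0.0097, 0.0212, 9.6, 0.0, 0.0],
[0.0062, 0.0131, 0.0193, 9.6, 0.0, 0.0],
[0.0062, 0.0162, 0.0168, 9.6, 0.0, 0.0],
[0.0062, 0.0187, 0.0139, 9.6, 0.0, 0.0],
[0.0062, 0.0208, 0.0106, 9.6, 0.0, 0.0],
[0.0062, 0.0222, 0.007, 9.6, 0.0, 0.0],
[0.0062, 0.0231, 0.0032, 9.6, 0.0, 0.0],
[0.0062, 0.0233, -0.0007, 9.6, 0.0, 0.0],
[0.0062, 0.0229, -0.0045, 9.6, 0.0, 0.0],
[0.0062, 0.0218, -0.0083, 9.6, 0.0, 0.0],
[0.0062, 0.0201, -0.0118, 9.6, 0.0, 0.0],
[0.0062, 0.0179, -0.015, 9.6, 0.0, 0.0],
[0.0062, 0.0152, -0.0177, 9.6, 0.0, 0.0],
[0.0062, 0.012, -0.02, 9.6, 0.0, 0.0],
[0.0365, 0.0, 0.0, 0.0, 0.0, 0.0],
[0.0365, 0.0, 0.0, 0.0, 0.0, 0.0]]
```

{"fn": "carry_out", "kwargs": {
  "commands": [
    [0.0125,-0.0109,0.0453,-0.9,0,0],
    [0.0125,-0.0116,0.0452,-0.9,0,0],
    [0.0125,-0.0123,0.045,-0.9,0,0],
    [0.0125,-0.013,0.0448,-0.9,0,0],
    [0.0124,-0.0137,0.0446,-0.9,0,0],
    [0.0124,-0.0144,0.0444,-0.9,0,0],
    [0.0124,-0.015,0.0441,-0.9,0,0],
    [0.0124,-0.0157,0.0439,-0.9,0,0]
  ],
  "grip": 0.3
}}

```text
t: 1.1
ee_pos: [523.1, 389.0, 117.7]
orientation: [0.149, 1.568, -0.152]
ft_force: [0.5, 1.8, 0.9]
width: 61.5
```

```bash
python3 - <<'E'
from p import *
plan([(555.7,366.7,100,79.2),(555.7,366.7,37,79.2)],vmax=32)
E
```

```text
now [523.1 389.  117.7] yaw 79.0 q6 -0.76 q1 0.62 t 1.1 F [0.5 1.8 0.9] w 61.5
4
[[0.0088, -0.0078, 0.0182, -0.1, -0.1, 0.1],
[0.0088, -0.0079, 0.0181, -0.1, -0.1, 0.1],
[0.0315, 0.0, 0.0, 0.0, 0.0, 0.0],
[0.0315, 0.0, 0.0, 0.0, 0.0, 0.0]]
```

{"fn": "carry_out", "kwargs": {
  "commands": [
    [0.0088,-0.0078,0.0182,-0.1,0,0],
    [0.0088,-0.0078,0.0182,-0.1,0,0],
    [0,0,0,0,0,0],
    [0,0,0,0,0,0]
  ]
}}

```text
t: 1.6
ee_pos: [556.8, 364.6, 97.5]
orientation: [0.147, 1.571, -0.153]
ft_force: [0.2, 0.3, -0.0]
width: 61.6
```

```bash
python3 - <<'E'
from p import *
plan([(555.7,366.7,37,79.2)],vmax=32)
T=snap('top','1');S=snap('side','1')
a=cv2.resize(T['pixels'][160:260,110:210],None,fx=4,fy=4,interpolation=cv2.INTER_CUBIC)
b=cv2.resize(S['pixels'][300:400,180:280],None,fx=4,fy=4,interpolation=cv2.INTER_CUBIC)
cv2.imwrite('pics/v1.png',np.hstack([a,b]))
E
```

```text
now [556.8 364.6  97.5] yaw 79.1 q6 -0.82 q1 0.56 t 1.6 F [ 0.2  0.3 -0. ] w 61.6
2
[[0.0302, 0.001, -0.0006, -0.1, -0.1, 0.1],
[0.0302, 0.001, -0.0006, -0.1, -0.1, 0.1]]
```

View pics/v1.png

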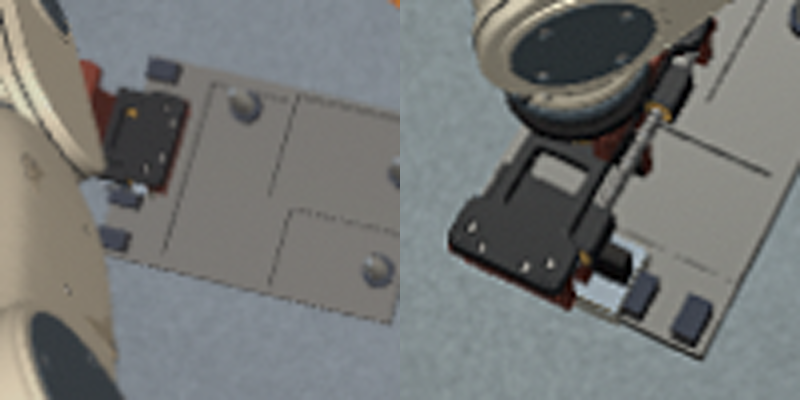

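{"fn": "carry_out", "kwargs": {
  "commands": [
    [0.03,0.001,-0.0006,0,0,0],
    [0.0302,0.001,-0.0006,0,0,0],
    [0,0,0,0,0,0]
  ]
}}

```text
t: 2.08
ee_pos: [554.7, 370.0, 38.8]
orientation: [0.146, 1.568, -0.147]
ft_force: [0.8, 0.1, 0.7]
width: 61.4
```

{"fn": "carry_out", "kwargs": {
  "commands": [
    [0,0,0,0,0,0],
    [0,0,0,0,0,0],
    [0,0,0,0,0,0],
    [0,0,0,0,0,0],
    [0,0,0,0,0,0],
    [0,0,0,0,0,0]
  ],
  "grip": 1
}}

```text
t: 2.82
ee_pos: [556.4, 371.9, 43.7]
orientation: [0.148, 1.563, -0.144]
ft_force: [0.1, 0.3, -0.6]
width: 11.9
```

{"fn": "carry_out", "kwargs": {
  "commands": [
    [-0.015,0,0,0,0,0],
    [-0.015,0,0,0,0,0],
    [0,0,0,0,0,0],
    [0,0,0,0,0,0]
  ]
}}

```text
t: 3.32
ee_pos: [556.5, 371.9, 76.2]
orientation: [0.149, 1.563, -0.143]
ft_force: [-0.7, -0.4, -0.6]
width: 11.6
```

```bash
python3 - <<'E'
from p import *
plan([(589+.5,360.5,66,79.2)],vmax=20)
E
```

```text
now [556.5 371.9  76.2] yaw 79.3 q6 -0.81 q1 0.57 t 3.325 F [-0.7 -0.4 -0.6] w 11.6
2
[[0.0052, -0.0026, 0.0173, 0.1, 0.1, -0.1],
[0.0051, -0.0025, 0.0173, 0.1, 0.1, -0.1]]
```

{"fn": "carry_out", "kwargs": {
  "commands": [
    [0,-0.0005,0.018,0,0,0],
    [0,-0.0005,0.018,0,0,0],
    [0,0,0,0,0,0]
  ]
}}

```text
t: 3.7
ee_pos: [594.6, 363.4, 75.8]
orientation: [0.149, 1.562, -0.144]
ft_force: [0.3, 0.1, -0.6]
width: 11.7
```

```bash
python3 - <<'E'
from p import *
plan([(591.8,365.1,64,79.2)],vmax=20)
T=snap('top','2');S=snap('side','2')
a=cv2.resize(T['pixels'][160:260,110:210],None,fx=4,fy=4,interpolation=cv2.INTER_CUBIC)
b=cv2.resize(S['pixels'][300:400,180:280],None,fx=4,fy=4,interpolation=cv2.INTER_CUBIC)
cv2.imwrite('pics/v2.png',np.hstack([a,b]))
E
```

```text
now [594.6 363.4  75.8] yaw 79.3 q6 -0.85 q1 0.53 t 3.7 F [ 0.3  0.1 -0.6] w 11.7
1
[[0.0117, 0.0011, -0.0031, 0.1, 0.2, -0.2]]
```

View pics/v2.png

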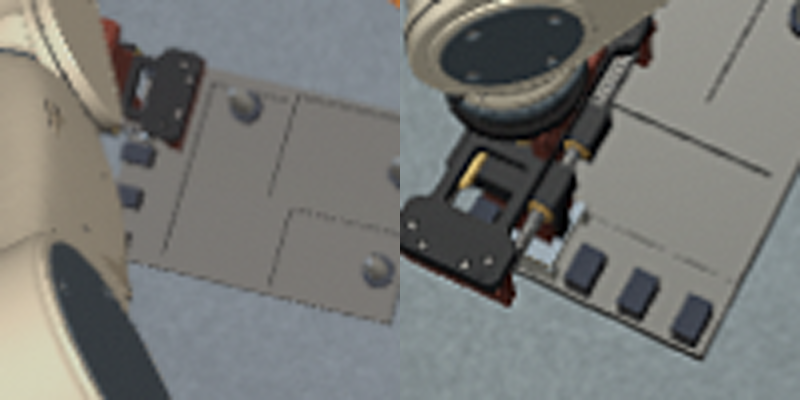

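{"fn": "carry_out", "kwargs": {
  "commands": [
    [0.006,0.0011,-0.0031,0,0,0],
    [0.004,0,0,0,0,0],
    [0,0,0,0,0,0]
  ]
}}

```text
t: 4.18
ee_pos: [588.5, 365.3, 64.0]
orientation: [0.146, 1.566, -0.144]
ft_force: [0.1, 0.2, -0.9]
width: 11.6
```

```bash
python3 - <<'E'
from p import *
plan([(591.8,365.1,44,79.2)],vmax=5)
E
```

```text
now [588.5 365.3  64. ] yaw 79.4 q6 -0.85 q1 0.54 t 4.175 F [ 0.1  0.2 -0.9] w 11.6
5
[[0.004, 0.0001, 0.0007, 0.0, 0.0, 0.0],
[0.004, 0.0001, 0.0007, 0.0, 0.0, 0.0],
[0.004, 0.0001, 0.0007, 0.0, 0.0, 0.0],
[0.004, 0.0001, 0.0007, 0.0, 0.0, 0.0],
[0.004, 0.0001, 0.0007, 0.0, 0.0, 0.0]]
```

{"fn": "carry_out", "kwargs": {
  "commands": [
    [0.002,0,0.002,0,0,0],
    [0.004,0,0,0,0,0],
    [0.004,0,0,0,0,0],
    [0,0,0,0,0,0]
  ]
}}

```text
t: 4.68
ee_pos: [590.4, 365.1, 53.4]
orientation: [0.146, 1.566, -0.144]
ft_force: [1.0, -0.2, -0.7]
width: 11.8
```

```bash
python3 - <<'E'
from p import *
plan([(591.8,365.1,44,79.2)],vmax=5)
E
```

```text
now [590.4 365.1  53.4] yaw 79.4 q6 -0.85 q1 0.54 t 4.675 F [ 1.  -0.2 -0.7] w 11.8
2
[[0.0047, 0.0001, 0.0007, 0.1, 0.0, 0.0],
[0.0047, 0.0001, 0.0007, 0.1, 0.0, 0.0]]
```

{"fn": "carry_out", "kwargs": {
  "commands": [
    [0.004,0,0.001,0,0,0],
    [0.004,0,0,0,0,0],
    [0.002,0,0,0,0,0],
    [0.001,0,0,0,0,0]
  ]
}}

```text
t: 5.18
ee_pos: [591.8, 365.0, 43.6]
orientation: [0.146, 1.565, -0.144]
ft_force: [-3.9, -2.8, 11.4]
width: 11.8
```

{"fn": "carry_out", "kwargs": {
  "commands": [
    [0,0,0,0,0,0],
    [0,0,0,0,0,0],
    [0,0,0,0,0,0]
  ],
  "grip": 0.6
}}

```text
t: 5.55
ee_pos: [592.2, 365.3, 44.1]
orientation: [0.147, 1.564, -0.143]
ft_force: [-0.4, -0.2, 1.6]
width: 34.4
```

{"fn": "carry_out", "kwargs": {
  "commands": [
    [-0.03,0,0,0,0,0],
    [-0.05,0,0,0,0,0],
    [-0.05,0,0,0,0,0],
    [-0.04,0,0,0,0,0],
    [0,-0.04,0,0,0,0],
    [0,-0.06,0,0,0,0],
    [0,-0.06,0,0,0,0],
    [0,-0.06,0,0,0,0]
  ]
}}

```text
t: 6.55
ee_pos: [551.7, 147.1, 218.2]
orientation: [0.142, 1.562, -0.138]
ft_force: [0.9, -0.3, -0.2]
width: 34.8
```

```bash
python3 - <<'E'
from p import *
look('3')
plan([])
b=cv2.resize(load('side','3')['pixels'][280:400,180:310],None,fx=5,fy=5,interpolation=cv2.INTER_CUBIC)
cv2.imwrite('pics/v3.png',b)
E
```

```text
top plates [(360, -198, 85, 84, 2.1), (472, -320, 88, 59, 9.2), (467, -98, 109, 79, 22.0), (551, -467, 39, 38, 28.2), (429, 254, 290, 164, 5.3), (649, -151, 137, 59, 69.0), (656, 276, 264, 175, 9.8)] 
  dark [(577, 8, 65), (604, -336, 78), (613, 126, 243), (669, -19, 73), (685, -166, 54), (770, -107, 66)]
side plates [(770, 64, 38, 38, 14.5), (466, -101, 111, 79, 21.9), (360, -205, 87, 87, 48.1), (471, -323, 91, 62, 9.0), (670, -472, 375, 169, 35.4)] 
  dark [(609, 19, 409), (769, -105, 81), (617, -118, 606), (685, -242, 605)]
now [550.7 144.  218. ] yaw 79.5 q6 -1.15 q1 0.23 t 6.65 F [-0.2  0.4  1. ] w 35.3
0
[]
```

View pics/v3.png

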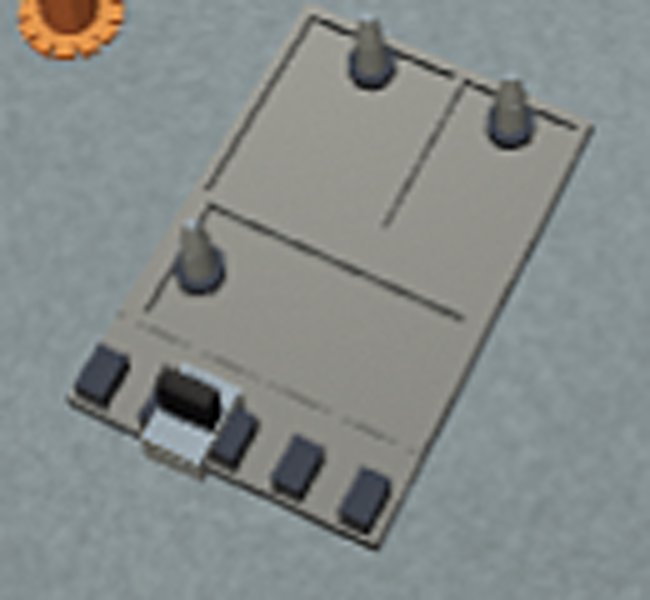

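```bash
python3 - <<'E'
from p import *
S=load('side','3'); print(cast(S,np.array([(190,393)])/5.+[179.6,279.6],63))
plan([(457.3,-103.2,110,112)],vmax=45)
E
```

```text
[[588.26882362 367.77553127  63.        ]]
now [550.7 144.  218. ] yaw 79.5 q6 -1.15 q1 0.23 t 6.65 F [-0.2  0.4  1. ] w 35.3
7
[[0.0154, -0.0372, -0.0067, -4.6, 0.0, 0.0],
[0.0154, -0.0365, -0.0097, -4.6, 0.0, 0.0],
[0.0154, -0.0356, -0.0126, -4.6, 0.0, 0.0],
[0.0154, -0.0345, -0.0154, -4.6, 0.0, 0.0],
[0.0154, -0.0331, -0.0182, -4.6, 0.0, 0.0],
[0.0154, -0.0315, -0.0208, -4.6, 0.0, 0.0],
[0.0154, -0.0297, -0.0233, -4.6, 0.0, 0.0]]
```

{"fn": "carry_out", "kwargs": {
  "commands": [
    [0.0154,-0.0372,-0.0067,-4.6,0,0],
    [0.0154,-0.0365,-0.0097,-4.6,0,0],
    [0.0154,-0.0356,-0.0126,-4.6,0,0],
    [0.0154,-0.0345,-0.0154,-4.6,0,0],
    [0.0154,-0.0331,-0.0182,-4.6,0,0],
    [0.0154,-0.0315,-0.0208,-4.6,0,0],
    [0.0154,-0.025,-0.02,-4.6,0,0],
    [0,0,0,0,0,0]
  ]
}}

```text
t: 7.65
ee_pos: [462.4, -102.7, 107.6]
orientation: [-0.311, 1.538, 0.312]
ft_force: [-0.8, -0.2, 0.3]
width: 35.4
```

```bash
python3 - <<'E'
from p import *
plan([(457.3,-103.2,60,112)],vmax=45)
E
```

```text
now [ 462.4 -102.7  107.6] yaw 112.8 q6 -2.22 q1 -0.25 t 7.65 F [-0.8 -0.2  0.3] w 35.4
2
[[0.0238, 0.0008, -0.0027, 0.4, 0.3, 0.0],
[0.0238, 0.0007, -0.0026, 0.4, 0.3, 0.0]]
```

{"fn": "carry_out", "kwargs": {
  "commands": [
    [0.024,0.0005,-0.002,0.4,0.3,0],
    [0.024,0.0005,-0.002,0.4,0.3,0],
    [0,0,0,0,0,0]
  ]
}}

```text
t: 8.02
ee_pos: [462.3, -101.6, 60.2]
orientation: [-0.299, 1.546, 0.296]
ft_force: [0.4, 0.3, 1.3]
width: 34.8
```

```bash
python3 - <<'E'
from p import *
plan([(457.3,-103.2,13,112)],vmax=25)
E
```

```text
now [ 462.3 -101.6   60.2] yaw 111.7 q6 -2.19 q1 -0.24 t 8.025 F [0.4 0.3 1.3] w 34.8
2
[[0.0236, 0.0003, -0.0027, -0.1, 0.1, 0.1],
[0.0236, 0.0002, -0.0027, -0.1, 0.1, 0.1]]
```

{"fn": "carry_out", "kwargs": {
  "commands": [
    [0.01,0.0003,-0.005,0,0,0],
    [0.014,0,-0.002,0,0,0],
    [0.012,0,0,0,0,0],
    [0,0,0,0,0,0]
  ]
}}

```text
t: 8.52
ee_pos: [457.7, -103.3, 23.8]
orientation: [-0.301, 1.542, 0.295]
ft_force: [0.0, 0.9, 0.6]
width: 35.1
```

```bash
python3 - <<'E'
from p import *
plan([(457.3,-103.2,13,112)],vmax=25)
E
```

```text
now [ 457.7 -103.3   23.8] yaw 111.8 q6 -2.2 q1 -0.25 t 8.525 F [0.  0.9 0.6] w 35.1
1
[[0.0108, 0.0003, -0.0004, -0.2, 0.4, 0.3]]
```

{"fn": "carry_out", "kwargs": {
  "commands": [
    [0.006,0,0,0,0,0],
    [0.004,0,0,0,0,0],
    [0,0,0,0,0,0]
  ]
}}

```text
t: 8.9
ee_pos: [458.2, -103.6, 13.3]
orientation: [-0.301, 1.542, 0.294]
ft_force: [-0.2, 0.5, 0.0]
width: 35.1
```

{"fn": "carry_out", "kwargs": {
  "commands": [
    [0,0,0,0,0,0],
    [0,0,0,0,0,0],
    [0,0,0,0,0,0],
    [0,0,0,0,0,0]
  ],
  "grip": 1
}}

```text
t: 9.4
ee_pos: [458.5, -103.6, 13.8]
orientation: [-0.301, 1.541, 0.294]
ft_force: [-0.3, -0.1, -1.7]
width: 11.5
```

{"fn": "carry_out", "kwargs": {
  "commands": [
    [-0.02,0,0,0,0,0],
    [-0.03,0,0,0,0,0],
    [-0.03,0,0,0,0,0],
    [0,0,0,0,0,0]
  ]
}}

```text
t: 9.9
ee_pos: [456.5, -103.1, 94.7]
orientation: [-0.3, 1.544, 0.295]
ft_force: [0.2, -0.1, -1.4]
width: 11.9
```

```bash
cat >> p.py <<'E'
O=np.array([547.0,235.6]); TY=-10.83
def tray(x,y): c,s=np.cos(np.radians(TY)),np.sin(np.radians(TY)); return O+[c*x-s*y,s*x+c*y]
# plate: bay centre, rib target, plate yaw
BAY={'A':((0,60),TY,8),'B':((36,-36),TY-90,10),'C':((-46,-46),TY-90,14)}
def ribt(k):
    (x,y),yw,d=BAY[k]; return tray(x,y)-d*np.array([np.cos(np.radians(yw)),np.sin(np.radians(yw))])
E
python3 - <<'E'
from p import *
print({k:(tray(*BAY[k][0]).round(1),ribt(k).round(1)) for k in BAY})
t=ribt('B'); plan([(t[0],t[1],100,-10.8)],vmax=50)
E
```

```text
{'A': (array([558.3, 294.5]), array([550.4, 296. ])), 'B': (array([575.6, 193.5]), array([577.5, 203.3])), 'C': (array([493.2, 199.1]), array([495.8, 212.8]))}
now [ 456.5 -103.1   94.7] yaw 111.8 q6 -2.2 q1 -0.25 t 9.9 F [ 0.2 -0.1 -1.4] w 11.9
13
[[-0.0004, 0.0184, 0.0174, 9.4, 0.0, 0.0],
[-0.0004, 0.021, 0.0141, 9.4, 0.0, 0.0],
[-0.0004, 0.0231, 0.0105, 9.4, 0.0, 0.0],
[-0.0004, 0.0245, 0.0066, 9.4, 0.0, 0.0],
[-0.0004, 0.0252, 0.0025, 9.4, 0.0, 0.0],
[-0.0004, 0.0253, -0.0017, 9.4, 0.0, 0.0],
[-0.0004, 0.0247, -0.0058, 9.4, 0.0, 0.0],
[-0.0004, 0.0234, -0.0098, 9.4, 0.0, 0.0],
[-0.0004, 0.0215, -0.0135, 9.4, 0.0, 0.0],
[-0.0004, 0.019, -0.0168, 9.4, 0.0, 0.0],
[-0.0004, 0.016, -0.0197, 9.4, 0.0, 0.0],
[-0.0004, 0.0125, -0.022, 9.4, 0.0, 0.0],
[-0.0004, 0.0087, -0.0238, 9.4, 0.0, 0.0]]
```

{"fn": "carry_out", "kwargs": {
  "commands": [
    [-0.001,0.0184,0.0174,9.4,0,0],
    [-0.001,0.021,0.0141,9.4,0,0],
    [-0.001,0.0231,0.0105,9.4,0,0],
    [-0.001,0.0245,0.0066,9.4,0,0],
    [-0.001,0.0252,0.0025,9.4,0,0],
    [-0.001,0.0253,-0.0017,9.4,0,0],
    [-0.001,0.0247,-0.0058,9.4,0,0],
    [-0.001,0.0234,-0.0098,9.4,0,0]
  ]
}}

```text
t: 10.9
ee_pos: [529.6, 88.4, 91.6]
orientation: [0.759, 1.438, -0.768]
ft_force: [-0.4, -1.0, -1.8]
width: 11.7
```

```bash
python3 - <<'E'
from p import *
t=ribt('B'); plan([(t[0],t[1],90,-10.8)],vmax=50)
E
```

```text
now [529.6  88.4  91.6] yaw 33.9 q6 -0.45 q1 0.14 t 10.9 F [-0.4 -1.  -1.8] w 11.7
5
[[0.0002, 0.0208, -0.0137, 8.9, 0.0, 0.1],
[0.0002, 0.0184, -0.0168, 8.9, 0.0, 0.1],
[0.0003, 0.0155, -0.0194, 8.9, 0.0, 0.1],
[0.0003, 0.0123, -0.0216, 8.9, 0.0, 0.1],
[0.0003, 0.0088, -0.0233, 8.9, 0.0, 0.1]]
```

{"fn": "carry_out", "kwargs": {
  "commands": [
    [-0.0005,0.0208,-0.0137,8.9,0,0],
    [-0.0005,0.0184,-0.0168,8.9,0,0],
    [-0.0005,0.0155,-0.0194,8.9,0,0],
    [-0.0005,0.0123,-0.0216,8.9,0,0],
    [-0.0005,0.007,-0.02,8,0,0],
    [0,0,0,0,0,0]
  ]
}}

```text
t: 11.65
ee_pos: [572.8, 203.5, 81.8]
orientation: [1.335, 1.12, -1.368]
ft_force: [0.1, -0.4, -2.5]
width: 11.7
```

```bash
python3 - <<'E'
from p import *
t=ribt('B'); plan([(t[0],t[1],80,-10.8)],vmax=50)
T,S=snap('top','4'),snap('side','4')
p=pose()[0]; z=p[2]-13.6+8
for n,im,roi in(('top',T,(130,150,110,100)),('side',S,(190,270,120,110))):
    for c in blobs(im,(0,0,175),(180,60,255),roi,40): print(n,[np.round(v,1) for v in rect(im,c,z)],cv2.boundingRect(c))
f=lambda im,x,y,w,h:cv2.resize(im['pixels'][y:y+h,x:x+w],None,fx=4,fy=4,interpolation=cv2.INTER_CUBIC)
cv2.imwrite('pics/v4.png',np.hstack([f(T,140,160,100,110),f(S,190,270,100,110)]))
E
```

```text
now [572.8 203.5  81.8] yaw -11.0 q6 0.51 q1 0.32 t 11.65 F [ 0.1 -0.4 -2.5] w 11.7
1
[[0.0017, 0.0046, -0.0007, -0.2, 0.5, 1.1]]
top [array([425.7, 291.3]), array([ 39.6, 145.2]), np.float64(2.9)] (134, 236, 48, 14)
top [array([566.5, 165.8]), array([51.1, 76.8]), np.float64(81.1)] (192, 186, 21, 27)
top [array([640.9, 378. ]), array([134.4,  10.8]), np.float64(3.5)] (135, 153, 6, 42)
top [array([647.3, 227. ]), array([153.9,  15.3]), np.float64(14.8)] (182, 150, 10, 47)
top [array([651.9, 297. ]), array([148.2, 116.2]), np.float64(13.1)] (143, 150, 42, 41)
side [array([584., 394.]), array([13.2, 28.7]), np.float64(78.1)] (209, 362, 14, 11)
side [array([572.9, 215.7]), array([66.1, 79.9]), np.float64(79.7)] (223, 287, 40, 31)
```

View pics/v4.png

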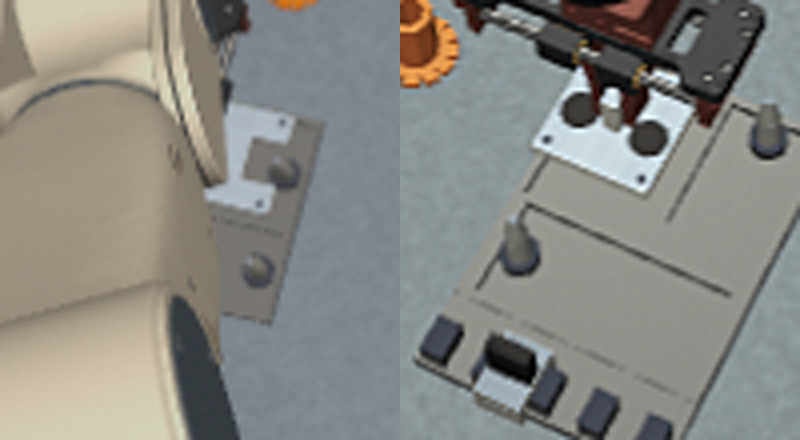

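{"fn": "carry_out", "kwargs": {
  "commands": [
    [0.002,0.0046,-0.0007,0,0.5,1],
    [0.015,0,0,0,0,0],
    [0.015,0,0,0,0,0],
    [0,0,0,0,0,0]
  ]
}}

```text
t: 12.25
ee_pos: [575.1, 199.2, 46.2]
orientation: [1.345, 1.114, -1.352]
ft_force: [-0.8, 0.1, -1.1]
width: 11.7
```

```bash
python3 - <<'E'
from p import *
t=ribt('B'); plan([(t[0],t[1],30,-10.8)],vmax=50)
E
```

```text
now [575.1 199.2  46.2] yaw -10.9 q6 0.51 q1 0.31 t 12.25 F [-0.8  0.1 -1.1] w 11.7
1
[[0.0162, 0.0016, -0.0045, -0.1, 0.2, 0.2]]
```

{"fn": "carry_out", "kwargs": {
  "commands": [
    [0.004,0.0016,-0.0045,0,0,0],
    [0.008,0,0,0,0,0],
    [0,0,0,0,0,0]
  ]
}}

```text
t: 12.62
ee_pos: [577.9, 203.7, 33.4]
orientation: [1.345, 1.114, -1.352]
ft_force: [0.7, 0.5, -3.4]
width: 11.6
```

```bash
python3 - <<'E'
from p import *
t=ribt('B'); plan([(t[0],t[1],19,-10.8)],vmax=50)
E
```

```text
now [577.9 203.7  33.4] yaw -10.9 q6 0.51 q1 0.32 t 12.625 F [ 0.7  0.5 -3.4] w 11.6
1
[[0.0144, -0.0003, 0.0005, -0.1, 0.1, 0.2]]
```

{"fn": "carry_out", "kwargs": {
  "commands": [
    [0.004,0,-0.0003,0,0,0],
    [0.004,0,-0.0003,0,0,0],
    [0.004,0,0,0,0,0],
    [0.002,0,0,0,0,0]
  ]
}}

```text
t: 13.12
ee_pos: [578.6, 204.1, 22.1]
orientation: [1.345, 1.113, -1.351]
ft_force: [-10.9, -1.1, 29.6]
width: 11.3
```

```bash
python3 - <<'E'
from p import *
t=ribt('B'); plan([(t[0],t[1],19,-10.8)],vmax=50)
E
```

```text
now [578.6 204.1  22.1] yaw -10.9 q6 0.51 q1 0.32 t 13.125 F [-10.9  -1.1  29.6] w 11.3
1
[[0.0031, -0.001, 0.001, -0.1, 0.2, 0.1]]
```

{"fn": "carry_out", "kwargs": {
  "commands": [
    [-0.003,-0.0015,0,0,0,0],
    [0.002,-0.0005,0,0,0,0],
    [0.003,0,0,0,0,0],
    [0.002,0,0,0,0,0]
  ]
}}

```text
t: 13.62
ee_pos: [577.1, 204.7, 22.1]
orientation: [1.345, 1.113, -1.35]
ft_force: [-9.5, -4.0, 30.7]
width: 12.3
```

```bash
python3 - <<'E'
from p import *
t=ribt('B'); plan([(t[0],t[1],19,-10.8)],vmax=50)
S=snap('side','5');T=snap('top','5')
f=lambda im,x,y,w,h:cv2.resize(im['pixels'][y:y+h,x:x+w],None,fx=5,fy=5,interpolation=cv2.INTER_CUBIC)
cv2.imwrite('pics/v5.png',np.hstack([f(T,160,160,75,100),f(S,215,265,85,100)]))
E
```

```text
now [577.1 204.7  22.1] yaw -10.9 q6 0.51 q1 0.32 t 13.625 F [-9.5 -4.  30.7] w 12.3
1
[[0.0031, 0.0006, 0.0013, -0.1, 0.1, 0.1]]
```

View pics/v5.png

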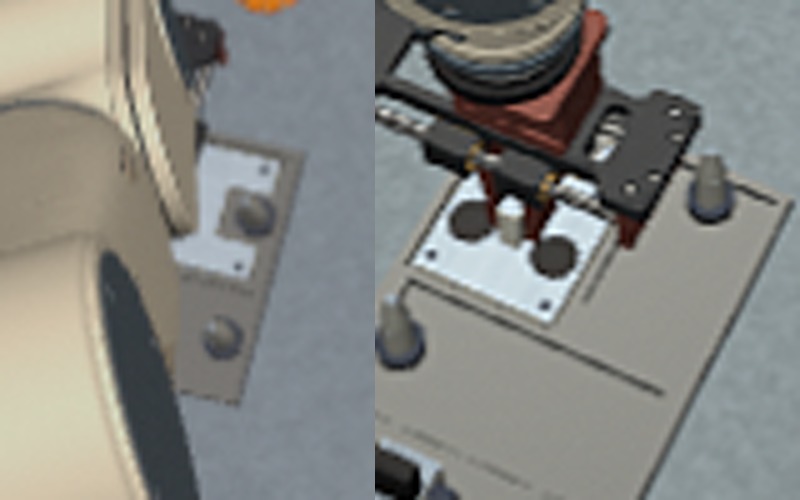

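```bash
python3 - <<'E'
from p import *
S=load('side','5');T=load('top','5')
c_,s_=np.cos(np.radians(TY)),np.sin(np.radians(TY)); inv=lambda p:((p-O)@np.array([[c_,-s_],[s_,c_]])).round(1)
s=lambda P:np.array(P)/5.+[215-75-.4,265-.4]; t=lambda P:np.array(P)/5.+[160-.4,160-.4]
b=np.array([1.2,-1.2])
for z in(13,20):
  print(z,'rear L,R',inv(cast(S,s([(410,265),(550,325)]),z)[:,:2]+b).tolist(),'front',inv(cast(T,t([(282,157),(256,280)]),z)[:,:2]-b).tolist())
print('trayTR,BR',inv(cast(T,t([(305,150),(240,405)]),12)[:,:2]-b).tolist(),'wallA',inv(cast(S,s([(412,283),(662,394)]),12)[:,:2]+b).tolist())
E
```

```text
13 rear L,R [[77.3, 19.6], [-3.2, 18.7]] front [[78.4, -87.8], [-3.8, -92.4]]
20 rear L,R [[74.9, 22.6], [-5.1, 21.7]] front [[77.0, -89.2], [-4.8, -93.7]]
trayTR,BR [[86.6, -101.0], [-84.0, -103.0]] wallA [[71.6, 27.7], [-70.5, 27.6]]
```

{"fn": "carry_out", "kwargs": {
  "commands": [
    [-0.003,-0.002,0,0,0,0],
    [0.001,-0.001,0.001,0,0,0],
    [0.003,0,0,0,0,0],
    [0.002,0,0,0,0,0]
  ]
}}

```text
t: 14.22
ee_pos: [576.1, 204.5, 22.1]
orientation: [1.348, 1.111, -1.347]
ft_force: [-9.5, -3.9, 38.2]
width: 12.1
```

{"fn": "carry_out", "kwargs": {
  "commands": [
    [-0.001,0,0.002,0,0,0],
    [0.002,0,0.001,0,0,0],
    [0.002,0,0,0,0,0]
  ]
}}

```text
t: 14.6
ee_pos: [575.8, 202.6, 19.1]
orientation: [1.35, 1.112, -1.346]
ft_force: [0.5, 4.1, 5.9]
width: 11.7
```

{"fn": "carry_out", "kwargs": {
  "commands": [
    [0.002,0,0,0,0,0],
    [0.001,0,0,0,0,0]
  ]
}}

```text
t: 14.85
ee_pos: [575.9, 202.9, 18.0]
orientation: [1.349, 1.112, -1.347]
ft_force: [-4.5, -2.7, 20.3]
width: 11.8
```

{"fn": "carry_out", "kwargs": {
  "commands": [
    [0,0,0,0,0,0],
    [0,0,0,0,0,0],
    [0,0,0,0,0,0]
  ],
  "grip": 0.6
}}

```text
t: 15.22
ee_pos: [574.5, 202.5, 16.3]
orientation: [1.347, 1.113, -1.35]
ft_force: [1.0, 0.0, -0.2]
width: 34.6
```

{"fn": "carry_out", "kwargs": {
  "commands": [
    [-0.03,0,0,0,0,0],
    [-0.05,0,0,0,0,0],
    [-0.05,0,0,0,0,0],
    [0,0,-0.04,0,0,0],
    [0,0,-0.06,0,0,0],
    [0,0,-0.06,0,0,0],
    [0,0,-0.06,0,0,0],
    [0,0,-0.06,0,0,0]
  ]
}}

```text
t: 16.23
ee_pos: [628.5, 479.7, 145.6]
orientation: [1.346, 1.112, -1.362]
ft_force: [1.2, 0.2, 0.3]
width: 35.2
```

```bash
cat >> p.py <<'E'
c_,s_=np.cos(np.radians(TY)),np.sin(np.radians(TY))
def inv(p): return ((np.asarray(p)[...,:2]-O)@np.array([[c_,s_],[-s_,c_]]).T).round(1)
E
python3 - <<'E'
from p import *
print('check inv',inv(tray(10,20)))
look('6')
S=load('side','6');T=load('top','6')
for n,im,roi,b in(('top',T,(150,170,80,75),np.array([1.2,-1.2])),('side',S,(215,275,90,60),-np.array([1.2,-1.2]))):
    for c in blobs(im,(0,0,175),(180,60,255),roi,100):
        (q,sz,a)=rect(im,c,13); print(n,inv(np.array(q)-b),np.round(sz),a)
plan([])
E
```

```text
check inv [10. 20.]
top plates [(360, -198, 85, 84, 2.1), (472, -320, 89, 59, 9.5), (551, -466, 39, 38, 62.9), (575, 196, 109, 79, 79.1), (649, -151, 138, 60, 69.1)] 
  dark [(577, 8, 65), (604, -336, 78), (669, -19, 73), (685, -166, 54), (770, -106, 61)]
side plates [(726, 76, 87, 46, 36.0), (781, 30, 155, 23, 43.7), (550, -506, 41, 36, 68.5), (565, -212, 816, 226, 59.8)] 
  dark [(770, -105, 84), (605, -341, 99)]
top [ 34.6 -35. ] [108.  78.] 79.10504150390625
side [ 21. -37.] [108.  54.] 78.5519027709961
now [627.9 483.9 144.9] yaw -11.1 q6 0.83 q1 0.64 t 16.325 F [ 0.7 -0.5 -0.4] w 34.9
0
[]
```

```bash
python3 - <<'E'
from p import *
plan([(486,-315,110,-81)],vmax=56)
E
```

```text
now [627.9 483.9 144.9] yaw -11.1 q6 0.83 q1 0.64 t 16.325 F [ 0.7 -0.5 -0.4] w 34.9
15
[[0.0025, 0.001, 0.0541, 4.7, 0.0, 0.0],
[0.0025, 0.0054, 0.0538, 4.7, 0.0, 0.0],
[0.0024, 0.0097, 0.0532, 4.7, 0.0, 0.0],
[0.0024, 0.014, 0.0522, 4.7, 0.0, 0.0],
[0.0024, 0.0182, 0.0509, 4.7, 0.0, 0.0],
[0.0024, 0.0223, 0.0493, 4.7, 0.0, 0.0],
[0.0024, 0.0262, 0.0473, 4.7, 0.0, 0.0],
[0.0023, 0.03, 0.045, 4.7, 0.0, 0.0],
[0.0023, 0.0335, 0.0424, 4.7, 0.0, 0.0],
[0.0023, 0.0369, 0.0396, 4.7, 0.0, 0.0],
[0.0023, 0.04, 0.0365, 4.7, 0.0, 0.0],
[0.0023, 0.0428, 0.0331, 4.7, 0.0, 0.0],
[0.0023, 0.0453, 0.0295, 4.7, 0.0, 0.0],
[0.0023, 0.0476, 0.0257, 4.7, 0.0, 0.0],
[0.0023, 0.0495, 0.0218, 4.7, 0.0, 0.0]]
```

{"fn": "carry_out", "kwargs": {
  "commands": [
    [0.001,0.001,0.0541,4.7,0,0],
    [0.001,0.0054,0.0538,4.7,0,0],
    [0.001,0.0097,0.0532,4.7,0,0],
    [0.001,0.014,0.0522,4.7,0,0],
    [0.001,0.0182,0.0509,4.7,0,0],
    [0.001,0.0223,0.0493,4.7,0,0],
    [0.001,0.0262,0.0473,4.7,0,0],
    [0.001,0.03,0.045,4.7,0,0]
  ]
}}

```text
t: 17.32
ee_pos: [541.5, 46.5, 133.3]
orientation: [1.798, 0.668, -1.825]
ft_force: [1.5, -0.4, 0.5]
width: 34.8
```

```bash
python3 - <<'E'
from p import *
plan([(486,-315,90,-81)],vmax=56)
E
```

```text
now [541.5  46.5 133.3] yaw -49.5 q6 0.93 q1 0.07 t 17.325 F [ 1.5 -0.4  0.5] w 34.8
7
[[0.0065, 0.0342, 0.0395, 4.5, 0.1, 0.0],
[0.0065, 0.0372, 0.0367, 4.5, 0.1, 0.0],
[0.0064, 0.0399, 0.0337, 4.5, 0.1, 0.0],
[0.0064, 0.0424, 0.0304, 4.5, 0.1, 0.0],
[0.0063, 0.0447, 0.027, 4.5, 0.1, 0.0],
[0.0063, 0.0467, 0.0235, 4.5, 0.1, 0.0],
[0.0062, 0.0484, 0.0198, 4.5, 0.1, 0.0]]
```

{"fn": "carry_out", "kwargs": {
  "commands": [
    [0.0065,0.0342,0.0395,4.5,0,0],
    [0.0065,0.0372,0.0367,4.5,0,0],
    [0.0064,0.0399,0.0337,4.5,0,0],
    [0.0064,0.0424,0.0304,4.5,0,0],
    [0.0063,0.0447,0.027,4.5,0,0],
    [0.0063,0.0467,0.0235,4.5,0,0],
    [0.0062,0.042,0.017,4,0,0],
    [0,0,0,0,0,0]
  ]
}}

```text
t: 18.32
ee_pos: [473.3, -323.9, 88.4]
orientation: [2.129, 0.146, -2.166]
ft_force: [0.3, 0.3, 0.2]
width: 35.2
```

```bash
python3 - <<'E'
from p import *
look('7')
plan([(485.2,-320,45,-81)],vmax=25)
E
```

```text
top plates [(343, -241, 138, 66, 2.0), (347, -130, 170, 90, 55.3), (384, -37, 213, 91, 54.5), (450, -398, 298, 191, 73.3), (538, -422, 168, 146, 57.6), (574, 196, 109, 76, 79.2), (572, -346, 190, 10, 57.3), (648, -151, 136, 58, 69.3)] 
  dark [(508, -272, 104), (578, 8, 66), (603, -336, 75), (669, -19, 73), (685, -166, 54), (770, -107, 67)]
side plates [(770, 64, 42, 38, 14.5), (360, -205, 87, 87, 48.1), (648, -153, 141, 60, 69.3), (471, -324, 92, 65, 7.9), (551, -506, 40, 37, 47.7)] 
  dark [(577, 8, 134), (669, -19, 135), (769, -105, 79), (603, -337, 115), (492, -449, 601)]
now [ 473.8 -321.2   88.6] yaw -81.8 q6 0.83 q1 -0.61 t 18.425 F [-0.1  0.4 -0.1] w 35.4
2
[[0.0217, 0.0002, -0.0061, -0.4, 0.5, 0.0],
[0.0218, 0.0002, -0.0059, -0.4, 0.5, 0.0]]
```

{"fn": "carry_out", "kwargs": {
  "commands": [
    [0.02,0,-0.006,-0.4,0.5,0],
    [0.02,0,-0.006,0,0,0],
    [0.01,0,0,0,0,0],
    [0,0,0,0,0,0]
  ]
}}

```text
t: 18.92
ee_pos: [485.8, -315.1, 36.9]
orientation: [2.13, 0.167, -2.151]
ft_force: [-0.2, 0.4, -0.0]
width: 35.0
```

```bash
python3 - <<'E'
from p import *
plan([(485.2,-320,13.5,-81)],vmax=15)
E
```

```text
now [ 485.8 -315.1   36.9] yaw -81.1 q6 0.83 q1 -0.59 t 18.925 F [-0.2  0.4 -0. ] w 35.0
2
[[0.0117, 0.0024, 0.0005, 0.0, 0.3, 0.0],
[0.0117, 0.0024, 0.0006, 0.0, 0.3, 0.0]]
```

{"fn": "carry_out", "kwargs": {
  "commands": [
    [0.006,0.0045,0,0,0,0],
    [0.008,0,0,0,0,0],
    [0.006,0,0,0,0,0],
    [0,0,0,0,0,0]
  ]
}}

```text
t: 19.42
ee_pos: [486.8, -320.1, 16.5]
orientation: [2.13, 0.166, -2.149]
ft_force: [-0.1, 0.3, 0.1]
width: 35.0
```

```bash
python3 - <<'E'
from p import *
plan([(485.2,-320,13.5,-81)],vmax=15)
E
```

```text
now [ 486.8 -320.1   16.5] yaw -81.1 q6 0.82 q1 -0.6 t 19.425 F [-0.1  0.3  0.1] w 35.0
1
[[0.003, -0.0004, 0.0016, -0.1, 0.5, 0.0]]
```

{"fn": "carry_out", "kwargs": {
  "commands": [
    [0.003,0,0.0015,0,0.4,0],
    [0,0,0,0,0,0],
    [0,0,0,0,0,0],
    [0,0,0,0,0,0],
    [0,0,0,0,0,0]
  ],
  "grip": 1
}}

```text
t: 20.05
ee_pos: [485.2, -320.6, 13.6]
orientation: [2.139, 0.166, -2.141]
ft_force: [-0.8, 0.2, -1.6]
width: 11.6
```

{"fn": "carry_out", "kwargs": {
  "commands": [
    [-0.02,0,0,0,0,0],
    [-0.03,0,0,0,0,0],
    [-0.035,0,0,0,0,0],
    [0,0,0,0,0,0]
  ]
}}

```text
t: 20.55
ee_pos: [485.6, -320.6, 104.2]
orientation: [2.139, 0.165, -2.14]
ft_force: [-0.2, -1.1, -1.8]
width: 11.8
```

```bash
python3 - <<'E'
from p import *
t=ribt('C')+[-1.5,-.5]; plan([(t[0],t[1],95,-10.8)],vmax=56)
E
```

```text
now [ 485.6 -320.6  104.2] yaw -81.1 q6 0.81 q1 -0.6 t 20.55 F [-0.2 -1.1 -1.8] w 11.8
10
[[0.0008, -0.0525, -0.0091, -7.0, 0.0, 0.0],
[0.0008, -0.051, -0.0155, -7.0, 0.0, 0.0],
[0.0009, -0.0487, -0.0216, -7.0, 0.0, 0.0],
[0.0009, -0.0457, -0.0274, -7.0, 0.0, 0.0],
[0.0009, -0.042, -0.0328, -7.0, 0.0, 0.0],
[0.0009, -0.0377, -0.0377, -7.0, 0.0, 0.0],
[0.0009, -0.0328, -0.042, -7.0, 0.0, 0.0],
[0.0009, -0.0274, -0.0457, -7.0, 0.0, 0.0],
[0.0009, -0.0216, -0.0487, -7.0, 0.0, 0.0],
[0.0009, -0.0155, -0.051, -7.0, 0.0, 0.0]]
```

{"fn": "carry_out", "kwargs": {
  "commands": [
    [0,-0.0525,-0.0091,-7,0,0],
    [0,-0.051,-0.0155,-7,0,0],
    [0,-0.0487,-0.0216,-7,0,0],
    [0,-0.0457,-0.0274,-7,0,0],
    [0,-0.042,-0.0328,-7,0,0],
    [0,-0.0377,-0.0377,-7,0,0],
    [0,-0.0328,-0.042,-7,0,0],
    [0,-0.0274,-0.0457,-7,0,0]
  ]
}}

```text
t: 21.55
ee_pos: [487.2, 114.4, 102.6]
orientation: [1.505, 0.981, -1.507]
ft_force: [0.8, 0.2, -1.3]
width: 12.1
```

```bash
python3 - <<'E'
from p import *
t=ribt('C')+[-1.5,-.5]; plan([(t[0],t[1],90,-10.8)],vmax=40)
E
```

```text
now [487.2 114.4 102.6] yaw -23.7 q6 0.63 q1 0.21 t 21.55 F [ 0.8  0.2 -1.3] w 12.1
3
[[0.0041, -0.0109, -0.0308, -4.3, 0.1, 0.0],
[0.0041, -0.0086, -0.0316, -4.3, 0.1, 0.0],
[0.0042, -0.0062, -0.0321, -4.3, 0.1, 0.0]]
```

{"fn": "carry_out", "kwargs": {
  "commands": [
    [0.0041,-0.0109,-0.0308,-4.3,0,0],
    [0.0041,-0.0086,-0.0316,-4.3,0,0],
    [0.0042,-0.005,-0.028,-4,0,0],
    [0,0,0,0,0,0]
  ]
}}

```text
t: 22.05
ee_pos: [491.7, 214.3, 88.3]
orientation: [1.336, 1.117, -1.343]
ft_force: [0.8, -0.2, -0.9]
width: 11.5
```

```bash
cat >> p.py <<'E'
def held(tag,z,roiT=(130,150,110,110),roiS=(190,260,140,120)):
    b=np.array([1.2,-1.2])
    for n,roi,b in(('top',roiT,b),('side',roiS,-b)):
        im=snap(n,tag)
        for c in blobs(im,(0,0,175),(180,60,255),roi,100):
            q,sz,a=rect(im,c,z); B=inv(cv2.boxPoints((q,sz,a))-b)
            print(n,'tray x',B[:,0].min(),B[:,0].max(),'y',B[:,1].min(),B[:,1].max(),'ang',round(a,1))
E
python3 - <<'E'
from p import *
t=ribt('C')+[-1.5,-.5]; plan([(t[0],t[1],60,-10.8)],vmax=20)
p=pose()[0]; print('tcp tray',inv(p)); held('8',p[2]-13.6+8)
E
```

```text
now [491.7 214.3  88.3] yaw -10.3 q6 0.57 q1 0.39 t 22.05 F [ 0.8 -0.2 -0.9] w 11.5
2
[[0.0142, 0.0014, 0.0007, 0.3, 0.1, 0.0],
[0.0142, 0.0014, 0.0007, 0.3, 0.1, 0.0]]
tcp tray [-50.3 -31.3]
top tray x -83.1 -17.1 y -88.1 -39.8 ang 88.0
top tray x -15.4 59.0 y -102.5 -36.2 ang 80.2
top tray x -106.4 76.3 y -3.7 162.9 ang 13.8
side tray x -80.6 52.3 y -54.7 48.1 ang 79.6
```

{"fn": "carry_out", "kwargs": {
  "commands": [
    [0.01,0.0028,-0.001,0.6,0,0],
    [0.015,0,-0.001,0,0,0],
    [0.015,0,-0.001,0,0,0],
    [0,0,0,0,0,0]
  ]
}}

```text
t: 22.65
ee_pos: [494.3, 211.9, 45.2]
orientation: [1.348, 1.107, -1.359]
ft_force: [-0.6, -0.8, -0.4]
width: 11.7
```

```bash
python3 - <<'E'
from p import *
t=ribt('C')+[-1.5,-.5]; plan([(t[0],t[1],30,-10.8)],vmax=20)
E
```

```text
now [494.3 211.9  45.2] yaw -11.3 q6 0.59 q1 0.39 t 22.65 F [-0.6 -0.8 -0.4] w 11.7
1
[[0.0152, -0.0001, -0.0005, -0.5, 0.4, 0.1]]
```

{"fn": "carry_out", "kwargs": {
  "commands": [
    [0.008,0,-0.001,-0.4,0.3,0],
    [0.008,0,-0.001,0,0,0],
    [0.002,0,0,0,0,0]
  ]
}}

```text
t: 23.02
ee_pos: [494.9, 213.9, 26.0]
orientation: [1.347, 1.114, -1.35]
ft_force: [-0.1, -0.1, -0.6]
width: 11.6
```

```bash
python3 - <<'E'
from p import *
t=ribt('C')+[-1.5,-.5]; plan([(t[0],t[1],19,-10.8)],vmax=20)
E
```

```text
now [494.9 213.9  26. ] yaw -10.9 q6 0.57 q1 0.39 t 23.025 F [-0.1 -0.1 -0.6] w 11.6
1
[[0.007, -0.0002, 0.0017, -0.1, 0.0, 0.1]]
```

{"fn": "carry_out", "kwargs": {
  "commands": [
    [0.002,0,0.0017,0,0,0],
    [0.004,0,0,0,0,0],
    [0.003,0,0,0,0,0],
    [0.002,0,0,0,0,0]
  ]
}}

```text
t: 23.52
ee_pos: [494.9, 212.4, 18.4]
orientation: [1.347, 1.114, -1.35]
ft_force: [-8.7, -4.2, 30.6]
width: 11.8
```

{"fn": "carry_out", "kwargs": {
  "commands": [
    [-0.001,0,0,0,0,0],
    [0,0,0,0,0,0],
    [0,0,0,0,0,0]
  ],
  "grip": 0.6
}}

```text
t: 23.9
ee_pos: [495.7, 212.8, 20.4]
orientation: [1.349, 1.114, -1.347]
ft_force: [-1.3, 0.6, -0.3]
width: 34.2
```

{"fn": "carry_out", "kwargs": {
  "commands": [
    [-0.03,0,0,0,0,0],
    [-0.05,0,0,0,0,0],
    [-0.04,0,0,0,0,0],
    [0,0,0.03,0,0,0]
  ]
}}

```text
t: 24.4
ee_pos: [490.2, 183.8, 142.4]
orientation: [1.346, 1.115, -1.348]
ft_force: [-0.4, 0.3, 0.0]
width: 35.1
```

```bash
python3 - <<'E'
from p import *
a=np.radians(159.1); r=np.array([647.8,-151.5])-8*np.array([np.cos(a),np.sin(a)]); print(r)
plan([(r[0],r[1],100,69.1)],vmax=50)
E
```

```text
[ 655.27363579 -154.35390399]
now [490.2 183.8 142.4] yaw -10.8 q6 0.52 q1 0.34 t 24.4 F [-0.4  0.3  0. ] w 35.1
8
[[0.0053, 0.0282, 0.0377, -10.0, 0.0, 0.0],
[0.0053, 0.0212, 0.042, -10.0, 0.0, 0.0],
[0.0053, 0.0136, 0.045, -10.0, 0.0, 0.0],
[0.0053, 0.0056, 0.0467, -10.0, 0.0, 0.0],
[0.0053, -0.0026, 0.047, -10.0, 0.0, 0.0],
[0.0053, -0.0107, 0.0458, -10.0, 0.0, 0.0],
[0.0053, -0.0185, 0.0433, -10.0, 0.0, 0.0],
[0.0053, -0.0257, 0.0394, -10.0, 0.0, 0.0]]
```

{"fn": "carry_out", "kwargs": {
  "commands": [
    [0.003,0.0282,0.0377,-10,0,0],
    [0.004,0.0212,0.042,-10,0,0],
    [0.004,0.0136,0.045,-10,0,0],
    [0.004,0.0056,0.0467,-10,0,0],
    [0.004,-0.0026,0.047,-10,0,0],
    [0.004,-0.0107,0.0458,-10,0,0],
    [0.004,-0.0185,0.0433,-10,0,0],
    [0.004,-0.02,0.034,-9,0,0]
  ]
}}

```text
t: 25.4
ee_pos: [663.5, -152.9, 109.3]
orientation: [0.262, 1.556, -0.26]
ft_force: [-0.1, 0.2, -0.2]
width: 34.9
```

{"fn": "carry_out", "kwargs": {
  "commands": [
    [0,0,0,0,0,0]
  ]
}}

```text
t: 25.52
ee_pos: [664.2, -155.4, 108.4]
orientation: [0.263, 1.556, -0.262]
ft_force: [-0.1, 0.6, 0.0]
width: 34.8
```

```bash
python3 - <<'E'
from p import *
plan([(655.3,-154.4,60,69.1)],vmax=30)
look('9')
held('9b',13)
E
```

```text
now [ 664.2 -155.4  108.4] yaw 70.8 q6 -1.48 q1 -0.25 t 25.525 F [-0.1  0.6  0. ] w 34.8
2
[[0.0242, -0.001, -0.0044, 0.9, 0.0, 0.0],
[0.0242, -0.0011, -0.0044, 0.9, 0.0, 0.0]]
top plates [(402, -77, 341, 187, 75.6), (552, -467, 38, 38, 80.9), (458, 139, 199, 90, 74.2), (596, 170, 62, 25, 79.2), (496, 222, 236, 94, 76.5), (772, -267, 205, 11, 77.6), (848, -197, 118, 76, 78.5), (692, -146, 401, 211, 81.7)] 
  dark [(604, -336, 78), (669, -19, 74)]
side plates [(769, 64, 41, 38, 14.5), (360, -205, 87, 87, 48.1), (648, -153, 141, 60, 69.1), (549, -505, 41, 40, 14.5)] 
  dark [(577, 8, 134), (669, -20, 134), (769, -105, 79), (603, -337, 115), (720, -327, 887)]
top tray x -130.4 12.8 y -214.4 -129.8 ang 3.3
top tray x -161.4 31.1 y -162.9 -57.2 ang 73.6
top tray x -171.0 72.1 y -73.8 32.1 ang 75.6
side tray x -77.1 -15.8 y -91.5 -3.4 ang 78.9
side tray x -6.2 75.2 y -91.1 17.7 ang 79.0
```

{"fn": "carry_out", "kwargs": {
  "commands": [
    [0.02,-0.001,-0.0044,0.9,0,0],
    [0.025,-0.001,-0.0044,0.8,0,0],
    [0.02,0,-0.001,0,0,0],
    [0,0,0,0,0,0]
  ]
}}

```text
t: 26.22
ee_pos: [652.0, -145.6, 43.9]
orientation: [0.285, 1.554, -0.283]
ft_force: [-0.7, 0.5, 0.6]
width: 35.0
```

```bash
python3 - <<'E'
from p import *
plan([(655.3,-154.4,13.5,69.1)],vmax=30)
E
```

```text
now [ 652.  -145.6   43.9] yaw 69.3 q6 -1.45 q1 -0.24 t 26.225 F [-0.7  0.5  0.6] w 35.0
2
[[0.0152, -0.0036, 0.0031, 0.1, -0.1, 0.0],
[0.0152, -0.0036, 0.0031, 0.1, -0.1, 0.0]]
```

{"fn": "carry_out", "kwargs": {
  "commands": [
    [0.004,-0.007,0.006,0,0,0],
    [0.01,0,0,0,0,0],
    [0.009,0,0,0,0,0],
    [0,0,0,0,0,0]
  ]
}}

```text
t: 26.72
ee_pos: [657.1, -155.0, 21.3]
orientation: [0.285, 1.55, -0.282]
ft_force: [0.1, 1.1, -0.1]
width: 35.1
```

```bash
python3 - <<'E'
from p import *
plan([(655.3,-154.4,13.5,69.1)],vmax=30)
E
```

```text
now [ 657.1 -155.    21.3] yaw 69.3 q6 -1.46 q1 -0.25 t 26.725 F [ 0.1  1.1 -0.1] w 35.1
1
[[0.0078, -0.0001, -0.0019, 0.2, 0.1, -0.1]]
```

{"fn": "carry_out", "kwargs": {
  "commands": [
    [0.007,0,-0.0015,0.2,0,0],
    [0,0,0,0,0,0],
    [0,0,0,0,0,0]
  ]
}}

```text
t: 27.1
ee_pos: [655.7, -154.4, 14.0]
orientation: [0.288, 1.55, -0.285]
ft_force: [-0.8, 0.4, 0.0]
width: 34.9
```

{"fn": "carry_out", "kwargs": {
  "commands": [
    [0,0,0,0,0,0],
    [0,0,0,0,0,0],
    [0,0,0,0,0,0],
    [0,0,0,0,0,0]
  ],
  "grip": 1
}}

```text
t: 27.6
ee_pos: [656.0, -154.5, 14.5]
orientation: [0.287, 1.549, -0.285]
ft_force: [-0.2, 0.1, -0.9]
width: 11.8
```

{"fn": "carry_out", "kwargs": {
  "commands": [
    [-0.02,0,0,0,0,0],
    [-0.03,0,0,0,0,0],
    [-0.04,0,0,0,0,0],
    [0,0,0,0,0,0]
  ]
}}

```text
t: 28.1
ee_pos: [655.8, -154.5, 109.8]
orientation: [0.287, 1.549, -0.285]
ft_force: [-0.1, -0.1, -1.8]
width: 11.8
```

```bash
python3 - <<'E'
from p import *
t=ribt('A')+[-1.,-.5]; plan([(600,70,105,-25),(t[0],t[1],100,-100.8)],vmax=50)
E
```

```text
now [ 655.8 -154.5  109.8] yaw 69.1 q6 -1.46 q1 -0.25 t 28.1 F [-0.1 -0.1 -1.8] w 11.8
18
[[0.0005, 0.019, -0.0132, 9.4, 0.0, 0.0],
[0.0005, 0.0166, -0.0162, 9.4, 0.0, 0.0],
[0.0005, 0.0137, -0.0186, 9.4, 0.0, 0.0],
[0.0005, 0.0105, -0.0206, 9.4, 0.0, 0.0],
[0.0005, 0.007, -0.0221, 9.4, 0.0, 0.0],
[0.0005, 0.0033, -0.0229, 9.4, 0.0, 0.0],
[0.0005, -0.0005, -0.0231, 9.4, 0.0, 0.0],
[0.0005, -0.0043, -0.0227, 9.4, 0.0, 0.0],
[0.0005, -0.008, -0.0217, 9.4, 0.0, 0.0],
[0.0005, -0.0114, -0.0201, 9.4, 0.0, 0.0],
[0.0006, -0.0176, -0.0229, 9.5, 0.0, 0.0],
[0.0006, -0.0212, -0.0197, 9.5, 0.0, 0.0],
[0.0006, -0.0241, -0.0159, 9.5, 0.0, 0.0],
[0.0006, -0.0264, -0.0117, 9.5, 0.0, 0.0],
[0.0006, -0.028, -0.0072, 9.5, 0.0, 0.0],
[0.0006, -0.0288, -0.0025, 9.5, 0.0, 0.0],
[0.0006, -0.0288, 0.0023, 9.5, 0.0, 0.0],
[0.0006, -0.028, 0.007, 9.5, 0.0, 0.0]]
```

{"fn": "carry_out", "kwargs": {
  "commands": [
    [-0.0005,0.019,-0.0132,9.4,0,0],
    [-0.0005,0.0166,-0.0162,9.4,0,0],
    [-0.0005,0.0137,-0.0186,9.4,0,0],
    [-0.0005,0.0105,-0.0206,9.4,0,0],
    [-0.0005,0.007,-0.0221,9.4,0,0],
    [-0.0005,0.0033,-0.0229,9.4,0,0],
    [-0.0005,-0.0005,-0.0231,9.4,0,0],
    [-0.0005,-0.0043,-0.0227,9.4,0,0]
  ]
}}

```text
t: 29.1
ee_pos: [608.5, 29.9, 110.0]
orientation: [1.319, 1.137, -1.324]
ft_force: [0.6, 0.7, -1.6]
width: 11.7
```

```bash
python3 - <<'E'
from p import *
t=ribt('A')+[-1.,-.5]; plan([(t[0],t[1],100,-100.8)],vmax=50)
E
```

```text
now [608.5  29.9 110. ] yaw -8.7 q6 0.18 q1 0.03 t 29.1 F [ 0.6  0.7 -1.6] w 11.7
10
[[0.0011, -0.0099, -0.0254, 9.2, 0.0, 0.0],
[0.0011, -0.0138, -0.0235, 9.2, 0.0, 0.0],
[0.0011, -0.0174, -0.0209, 9.2, 0.0, 0.0],
[0.0011, -0.0205, -0.0179, 9.2, 0.0, 0.0],
[0.0011, -0.0231, -0.0144, 9.2, 0.0, 0.0],
[0.0011, -0.0251, -0.0105, 9.2, 0.0, 0.0],
[0.001, -0.0265, -0.0063, 9.2, 0.0, 0.0],
[0.001, -0.0271, -0.002, 9.2, 0.0, 0.0],
[0.001, -0.0271, 0.0023, 9.2, 0.0, 0.0],
[0.001, -0.0264, 0.0066, 9.2, 0.0, 0.0]]
```

{"fn": "carry_out", "kwargs": {
  "commands": [
    [0,-0.0099,-0.0254,9.2,0,0],
    [0,-0.0138,-0.0235,9.2,0,0],
    [0,-0.0174,-0.0209,9.2,0,0],
    [0,-0.0205,-0.0179,9.2,0,0],
    [0,-0.0231,-0.0144,9.2,0,0],
    [0,-0.0251,-0.0105,9.2,0,0],
    [0,-0.0265,-0.0063,9.2,0,0],
    [0,-0.0271,-0.002,9.2,0,0]
  ]
}}

```text
t: 30.1
ee_pos: [557.9, 248.6, 105.1]
orientation: [2.159, 0.096, -2.192]
ft_force: [0.3, 1.0, -1.1]
width: 11.7
```

{"fn": "carry_out", "kwargs": {
  "commands": [
    [0,-0.0271,0.0023,9.2,0,0],
    [0,-0.02,0.005,8,0,0],
    [0,0,0,0,0,0]
  ]
}}

```text
t: 30.48
ee_pos: [547.0, 298.0, 103.0]
orientation: [-2.089, 0.236, 2.128]
ft_force: [-0.1, -0.3, -2.7]
width: 11.9
```

```bash
python3 - <<'E'
from p import *
t=ribt('A')+[-1.,-.5]; plan([(t[0],t[1],85,-100.8)],vmax=50)
p=pose()[0]; print('tcp tray',inv(p)); held('10',p[2]-14+8)
E
```

```text
now [547. 298. 103.] yaw -102.5 q6 2.26 q1 0.48 t 30.475 F [-0.1 -0.3 -2.7] w 11.9
1
[[0.018, 0.0018, -0.0032, -1.7, 1.0, -0.4]]
tcp tray [-11.7  61.3]
top tray x -84.0 -28.8 y -105.7 -23.0 ang 78.8
top tray x -16.7 55.7 y -105.0 -3.4 ang 79.1
top tray x -24.5 134.9 y 78.4 188.6 ang 21.4
top tray x -16.6 132.0 y 112.8 219.0 ang 19.2
side tray x -113.6 -4.8 y -60.4 105.5 ang 64.7
```

{"fn": "carry_out", "kwargs": {
  "commands": [
    [0.01,0.001,-0.003,-1.7,1,-0.4],
    [0.008,0,0,0,0,0],
    [0,0,0,0,0,0]
  ]
}}

```text
t: 30.95
ee_pos: [550.1, 292.0, 84.2]
orientation: [-2.124, 0.198, 2.126]
ft_force: [-0.5, -0.5, -1.5]
width: 11.7
```

```bash
python3 - <<'E'
from p import *
t=ribt('A')+[-1.,-.5]; plan([(t[0],t[1],60,-100.8)],vmax=50)
p=pose()[0]; print('tcp tray',inv(p)); S=snap('side','11'); T=snap('top','11')
f=lambda im,x,y,w,h:cv2.resize(im['pixels'][y:y+h,x:x+w],None,fx=4,fy=4,interpolation=cv2.INTER_CUBIC)
cv2.imwrite('pics/v11.png',np.hstack([f(T,130,150,95,110),f(S,190,270,105,110)]))
E
```

```text
now [550.1 292.   84.2] yaw -100.6 q6 2.23 q1 0.47 t 30.95 F [-0.5 -0.5 -1.5] w 11.7
1
[[0.0241, -0.0034, 0.0013, 0.2, 0.1, -0.1]]
tcp tray [-7.6 55.9]
```

View pics/v11.png

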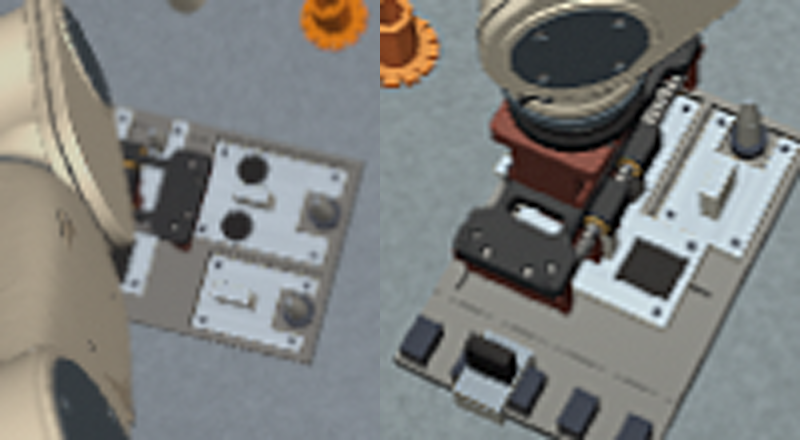

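```bash
python3 - <<'E'
from p import *
S=load('side','11');T=load('top','11')
print(inv(cast(S,[((664-380)/4+189.6,328/4+269.6),((707-380)/4+189.6,238/4+269.6)],78)+[1.2,-1.2,0]),inv(cast(T,[(180/4+129.6,122/4+149.6),(120/4+129.6,108/4+149.6)],78)-[1.2,-1.2,0]))
E
```

```text
[[-69.8  85.1]
 [-67.4  23.1]] [[69.3 35.4]
 [69.4 85. ]]
```

{"fn": "carry_out", "kwargs": {
  "commands": [
    [0.008,-0.0035,0.001,0,0,0],
    [0.012,0,0,0,0,0],
    [0.012,0,0,0,0,0],
    [0,0,0,0,0,0]
  ]
}}

```text
t: 31.55
ee_pos: [550.2, 296.4, 50.7]
orientation: [-2.125, 0.197, 2.125]
ft_force: [0.0, -0.8, -1.3]
width: 11.7
```

```bash
python3 - <<'E'
from p import *
t=ribt('A')+[-1.,-.5]; plan([(t[0],t[1],32,-100.8)],vmax=50)
E
```

```text
now [550.2 296.4  50.7] yaw -100.6 q6 2.23 q1 0.48 t 31.55 F [ 0.  -0.8 -1.3] w 11.7
1
[[0.0187, 0.001, 0.0006, 0.2, 0.0, 0.0]]
```

{"fn": "carry_out", "kwargs": {
  "commands": [
    [0.008,0.001,0.0005,0.2,0,0],
    [0.008,0,0,0,0,0],
    [0.006,0,0,0,0,0],
    [0,0,0,0,0,0]
  ]
}}

```text
t: 32.05
ee_pos: [549.6, 295.5, 27.0]
orientation: [-2.123, 0.201, 2.123]
ft_force: [-0.2, 0.1, -0.5]
width: 12.2
```

```bash
python3 - <<'E'
from p import *
t=ribt('A')+[-1.,-.5]; plan([(t[0],t[1],19,-100.8)],vmax=50)
E
```

```text
now [549.6 295.5  27. ] yaw -100.8 q6 2.23 q1 0.47 t 32.05 F [-0.2  0.1 -0.5] w 12.2
1
[[0.008, -0.0001, 0.0002, 0.0, 0.0, 0.0]]
```

{"fn": "carry_out", "kwargs": {
  "commands": [
    [0.003,0,0,0,0,0],
    [0.004,0,0,0,0,0],
    [0.003,0,0,0,0,0],
    [0.002,0,0,0,0,0]
  ]
}}

```text
t: 32.55
ee_pos: [550.2, 295.7, 19.4]
orientation: [-2.123, 0.201, 2.122]
ft_force: [-7.1, -2.9, 17.1]
width: 12.3
```

{"fn": "carry_out", "kwargs": {
  "commands": [
    [-0.001,0,0,0,0,0],
    [0,0,0,0,0,0],
    [0,0,0,0,0,0]
  ],
  "grip": 0.6
}}

```text
t: 32.92
ee_pos: [551.1, 296.2, 21.5]
orientation: [-2.125, 0.199, 2.119]
ft_force: [-0.2, 0.0, 0.0]
width: 34.6
```

{"fn": "carry_out", "kwargs": {
  "commands": [
    [-0.03,0,0,0,0,0],
    [-0.05,0,0,0,0,0],
    [-0.04,0,0,0,0,0]
  ]
}}

```text
t: 33.3
ee_pos: [548.4, 294.9, 139.7]
orientation: [-2.119, 0.205, 2.13]
ft_force: [0.8, -0.6, 0.2]
width: 35.2
```

```bash
python3 - <<'E'
from p import *
plan([(577.2,8.3,110,-10.8)],vmax=50)
E
```

```text
now [548.4 294.9 139.7] yaw -100.8 q6 2.23 q1 0.47 t 33.3 F [ 0.8 -0.6  0.2] w 35.2
9
[[0.0034, 0.0307, -0.0091, -10.0, 0.0, 0.0],
[0.0034, 0.0318, -0.0037, -10.0, 0.0, 0.0],
[0.0034, 0.0319, 0.0019, -10.0, 0.0, 0.0],
[0.0034, 0.0311, 0.0074, -10.0, 0.0, 0.0],
[0.0034, 0.0294, 0.0127, -10.0, 0.0, 0.0],
[0.0034, 0.0267, 0.0176, -10.0, 0.0, 0.0],
[0.0034, 0.0232, 0.022, -10.0, 0.0, 0.0],
[0.0033, 0.0191, 0.0257, -10.0, 0.0, 0.0],
[0.0033, 0.0143, 0.0286, -10.0, 0.0, 0.0]]
```

{"fn": "carry_out", "kwargs": {
  "commands": [
    [0.003,0.0307,-0.0091,-10,0,0],
    [0.003,0.0318,-0.0037,-10,0,0],
    [0.003,0.0319,0.0019,-10,0,0],
    [0.003,0.0311,0.0074,-10,0,0],
    [0.003,0.0294,0.0127,-10,0,0],
    [0.003,0.0267,0.0176,-10,0,0],
    [0.003,0.0232,0.022,-10,0,0],
    [0.003,0.0191,0.0257,-10,0,0]
  ],
  "grip": 0.4
}}

```text
t: 34.3
ee_pos: [582.9, 36.8, 118.4]
orientation: [1.438, 1.043, -1.434]
ft_force: [-0.2, 0.9, 0.6]
width: 53.0
```

{"fn": "carry_out", "kwargs": {
  "commands": [
    [0.002,0.01,0.022,-9,0,0],
    [0,0,0,0,0,0]
  ]
}}

```text
t: 34.55
ee_pos: [585.6, 10.1, 115.6]
orientation: [1.323, 1.132, -1.32]
ft_force: [-0.4, 1.2, 0.1]
width: 52.6
```

```bash
python3 - <<'E'
from p import *
look('12')
plan([(577.2,8.3,70,-10.8)],vmax=50)
E
```

```text
top plates [(332, 143, 366, 79, 2.9), (360, -198, 85, 84, 2.1), (486, -1, 101, 22, 83.4), (498, 226, 58, 37, 78.5), (552, -467, 38, 37, 78.2), (563, 296, 128, 57, 78.8), (678, -31, 206, 10, 87.7), (685, 41, 185, 130, 2.4), (695, 132, 176, 12, 82.1), (652, 170, 258, 82, 56.1)] 
  dark [(508, 300, 64), (604, -336, 78), (770, -108, 70)]
side plates [(770, 64, 42, 38, 14.5), (360, -205, 87, 87, 48.1), (707, -493, 285, 117, 33.9)] 
  dark [(577, 8, 134), (669, -19, 135), (769, -105, 80), (631, -140, 902), (714, -299, 424)]
now [585.5  11.6 115.8] yaw -8.9 q6 0.15 q1 -0.0 t 34.65 F [ 0.2  0.1 -0.5] w 52.6
1
[[0.0457, -0.0078, 0.0046, 1.9, -0.1, -0.1]]
```

{"fn": "carry_out", "kwargs": {
  "commands": [
    [0.015,-0.0078,0.0046,1.9,0,0],
    [0.02,0,0,0,0,0],
    [0.01,0,0,0,0,0],
    [0,0,0,0,0,0]
  ]
}}

```text
t: 35.15
ee_pos: [577.6, 12.1, 70.4]
orientation: [1.353, 1.11, -1.346]
ft_force: [0.1, -0.5, 0.2]
width: 52.8
```

```bash
python3 - <<'E'
from p import *
plan([(577.2,8.3,14,-10.8)],vmax=20)
E
```

```text
now [577.6  12.1  70.4] yaw -11.1 q6 0.19 q1 -0.0 t 35.15 F [ 0.1 -0.5  0.2] w 52.8
3
[[0.0188, 0.0001, 0.0013, -0.1, 0.0, -0.1],
[0.0188, 0.0001, 0.0013, -0.1, 0.0, -0.1],
[0.0188, 0.0001, 0.0013, -0.1, 0.0, -0.1]]
```

{"fn": "carry_out", "kwargs": {
  "commands": [
    [0.01,0,0.004,0,0,0],
    [0.02,0,0,0,0,0],
    [0.015,0,0,0,0,0],
    [0,0,0,0,0,0]
  ]
}}

```text
t: 35.65
ee_pos: [577.5, 8.4, 22.9]
orientation: [1.354, 1.109, -1.346]
ft_force: [-1.0, 0.3, 0.9]
width: 52.9
```

```bash
python3 - <<'E'
from p import *
plan([(577.2,8.3,14,-10.8)],vmax=20)
E
```

```text
now [577.5   8.4  22.9] yaw -11.1 q6 0.18 q1 -0.01 t 35.65 F [-1.   0.3  0.9] w 52.9
1
[[0.0089, -0.0003, 0.0002, -0.3, -0.1, -0.2]]
```

{"fn": "carry_out", "kwargs": {
  "commands": [
    [0.005,0,0,0,0,0],
    [0.003,0,0,0,0,0],
    [0,0,0,0,0,0]
  ]
}}

```text
t: 36.02
ee_pos: [577.9, 8.4, 14.6]
orientation: [1.354, 1.109, -1.346]
ft_force: [-0.5, 0.4, 0.7]
width: 52.8
```

{"fn": "carry_out", "kwargs": {
  "commands": [
    [0,0,0,0,0,0],
    [0,0,0,0,0,0],
    [0,0,0,0,0,0],
    [0,0,0,0,0,0]
  ],
  "grip": 1
}}

```text
t: 36.52
ee_pos: [578.5, 8.4, 15.4]
orientation: [1.355, 1.108, -1.344]
ft_force: [0.2, 0.6, -1.3]
width: 31.7
```

{"fn": "carry_out", "kwargs": {
  "commands": [
    [-0.02,0,0,0,0,0],
    [-0.03,0,0,0,0,0],
    [-0.03,0,0,0,0,0],
    [0,0,0,0,0,0]
  ]
}}

```text
t: 37.02
ee_pos: [578.4, 8.3, 100.9]
orientation: [1.356, 1.107, -1.343]
ft_force: [0.8, -1.1, -0.7]
width: 31.2
```

```bash
python3 - <<'E'
from p import *
print(tray(60,60),tray(36,-81),tray(-46,-81))
plan([(566.3,149,95,-10.8)],vmax=40)
E
```

```text
[617.205077   283.25760341] [567.13925945 149.27844864] [486.59976117 164.68588893]
now [578.4   8.3 100.9] yaw -11.1 q6 0.19 q1 -0.01 t 37.025 F [ 0.8 -1.1 -0.7] w 31.2
4
[[0.0015, -0.0097, -0.0339, -0.1, 0.0, -0.1],
[0.0015, -0.0097, -0.0339, -0.1, 0.0, -0.1],
[0.0015, -0.0096, -0.034, -0.1, 0.0, -0.1],
[0.0015, -0.0096, -0.034, -0.1, 0.0, -0.1]]
```

{"fn": "carry_out", "kwargs": {
  "commands": [
    [0,-0.0097,-0.034,0,0,0],
    [0,-0.0097,-0.034,0,0,0],
    [0,-0.0097,-0.034,0,0,0],
    [0,-0.008,-0.028,0,0,0],
    [0,0,0,0,0,0],
    [0,0,0,0,0,0]
  ]
}}

```text
t: 37.78
ee_pos: [565.0, 145.4, 99.3]
orientation: [1.355, 1.107, -1.346]
ft_force: [-0.5, -0.3, 0.2]
width: 31.1
```

```bash
python3 - <<'E'
from p import *
plan([(566.3,149,80,-10.8)],vmax=40)
T=snap('top','13');S=snap('side','13')
f=lambda im,x,y,w,h:cv2.resize(im['pixels'][y:y+h,x:x+w],None,fx=5,fy=5,interpolation=cv2.INTER_CUBIC)
cv2.imwrite('pics/v13.png',np.hstack([f(T,150,160,75,90),f(S,220,250,80,90)]))
E
```

```text
now [565.  145.4  99.3] yaw -11.2 q6 0.43 q1 0.23 t 37.775 F [-0.5 -0.3  0.2] w 31.1
1
[[0.0194, 0.0005, -0.0038, -0.4, -0.1, -0.3]]
```

View pics/v13.png

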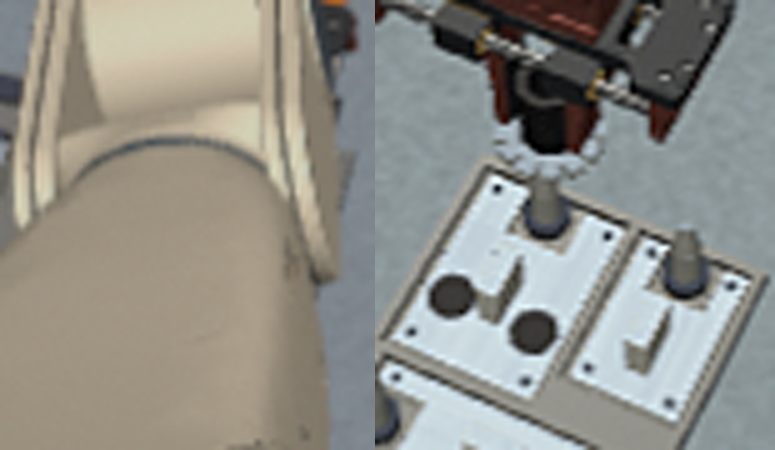

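{"fn": "carry_out", "kwargs": {
  "commands": [
    [0.006,0.0005,-0.0045,0,0,0],
    [0.008,0,-0.0005,0,0,0],
    [0.006,0,0,0,0,0],
    [0,0,0,0,0,0]
  ]
}}

```text
t: 38.38
ee_pos: [566.8, 148.1, 77.5]
orientation: [1.357, 1.105, -1.35]
ft_force: [-0.5, -0.1, -1.4]
width: 31.4
```

```bash
python3 - <<'E'
from p import *
plan([(566.3,149,60,-10.8)],vmax=40)
S=load('side','13')
print(cast(S,[((549-375)/5+219.6,145/5+249.6)],86)+[1.2,-1.2,0])
E
```

```text
now [566.8 148.1  77.5] yaw -11.4 q6 0.44 q1 0.24 t 38.375 F [-0.5 -0.1 -1.4] w 31.4
1
[[0.0175, -0.0008, -0.0008, -0.6, -0.1, -0.3]]
[[562.59642964 150.05278676  86.        ]]
```

{"fn": "carry_out", "kwargs": {
  "commands": [
    [0.007,-0.0005,-0.001,0,0,0],
    [0.008,0,0,0,0,0],
    [0.008,0,0,0,0,0]
  ]
}}

```text
t: 38.75
ee_pos: [568.3, 149.5, 54.4]
orientation: [1.359, 1.103, -1.346]
ft_force: [0.3, 0.0, 10.2]
width: 31.4
```

{"fn": "carry_out", "kwargs": {
  "commands": [
    [0.008,0,0,0,0,0],
    [0.008,0,0,0,0,0]
  ]
}}

```text
t: 39.0
ee_pos: [568.7, 149.6, 39.5]
orientation: [1.359, 1.103, -1.346]
ft_force: [-4.7, -0.7, 14.9]
width: 31.1
```

{"fn": "carry_out", "kwargs": {
  "commands": [
    [0.007,0,0,0,0,0],
    [0.006,0,0,0,0,0],
    [0.005,0,0,0,0,0]
  ]
}}

```text
t: 39.38
ee_pos: [569.0, 150.0, 26.0]
orientation: [1.359, 1.104, -1.347]
ft_force: [-12.8, -0.8, 43.7]
width: 31.4
```

{"fn": "carry_out", "kwargs": {
  "commands": [
    [0.004,0,0,0,0,0],
    [0.004,0,0,0,0,0]
  ]
}}

```text
t: 39.62
ee_pos: [569.0, 150.5, 24.7]
orientation: [1.36, 1.104, -1.347]
ft_force: [-13.3, -2.7, 43.5]
width: 31.6
```

{"fn": "carry_out", "kwargs": {
  "commands": [
    [-0.001,0,0,0,0,0],
    [0,0,0,0,0,0],
    [0,0,0,0,0,0]
  ],
  "grip": 0.4
}}

```text
t: 40.0
ee_pos: [568.9, 150.6, 25.9]
orientation: [1.36, 1.104, -1.346]
ft_force: [0.2, -0.0, 0.2]
width: 52.3
```

{"fn": "carry_out", "kwargs": {
  "commands": [
    [-0.03,0,0,0,0,0],
    [-0.05,0,0,0,0,0],
    [-0.03,0,0,0,0,0],
    [0,0,0,0,0,0]
  ]
}}

```text
t: 40.5
ee_pos: [566.8, 150.0, 135.2]
orientation: [1.356, 1.107, -1.351]
ft_force: [-0.5, -0.8, -0.7]
width: 52.6
```

```bash
python3 - <<'E'
from p import *
plan([(669,-19,100,-10.8)],vmax=40)
E
```

```text
now [566.8 150.  135.2] yaw -11.4 q6 0.44 q1 0.24 t 40.5 F [-0.5 -0.8 -0.7] w 52.6
6
[[0.0059, 0.0222, 0.0243, -0.1, 0.0, 0.0],
[0.0059, 0.0222, 0.0243, -0.1, 0.0, 0.0],
[0.0059, 0.0222, 0.0243, -0.1, 0.0, 0.0],
[0.0059, 0.0221, 0.0244, -0.1, 0.0, 0.0],
[0.0059, 0.0221, 0.0244, -0.1, 0.0, 0.0],
[0.0059, 0.0221, 0.0244, -0.1, 0.0, 0.0]]
```

{"fn": "carry_out", "kwargs": {
  "commands": [
    [0.005,0.0222,0.0243,0,0,0],
    [0.005,0.0222,0.0243,0,0,0],
    [0.005,0.0222,0.0243,0,0,0],
    [0.005,0.0222,0.0243,0,0,0],
    [0.005,0.0222,0.0243,0,0,0],
    [0.004,0.017,0.019,0,0,0],
    [0,0,0,0,0,0],
    [0,0,0,0,0,0]
  ]
}}

```text
t: 41.5
ee_pos: [660.7, -17.1, 90.6]
orientation: [1.345, 1.119, -1.364]
ft_force: [-0.3, 0.6, -0.3]
width: 52.6
```

```bash
python3 - <<'E'
from p import *
look('14')
plan([(669,-19,40,-10.8)],vmax=20)
E
```

```text
top plates [(360, -198, 85, 84, 2.1), (418, 93, 341, 187, 87.4), (429, 309, 197, 85, 85.3), (552, -467, 38, 38, 80.9), (578, 212, 76, 76, 78.2), (584, 291, 85, 57, 78.9), (637, 2, 196, 157, 58.5), (772, -70, 188, 10, 86.1), (787, 11, 164, 141, 86.8), (829, 7, 115, 65, 2.4), (790, 89, 142, 12, 81.5)] 
  dark [(604, -336, 78), (770, -114, 58)]
side plates [(770, 64, 42, 38, 14.5), (360, -205, 88, 87, 46.7), (549, -505, 41, 40, 14.5), (860, -469, 188, 66, 47.6)] 
  dark [(669, -19, 135), (661, -83, 79), (744, -96, 156), (716, -164, 694), (603, -337, 115), (820, -306, 372)]
now [660.8 -16.8  91.1] yaw -11.3 q6 0.15 q1 -0.04 t 41.6 F [ 0.3  0.2 -0.1] w 52.3
3
[[0.017, 0.0031, 0.0002, -0.2, 0.0, 0.3],
[0.017, 0.003, 0.0002, -0.2, 0.0, 0.3],
[0.017, 0.0029, 0.0002, -0.2, 0.0, 0.3]]
```

{"fn": "carry_out", "kwargs": {
  "commands": [
    [0.008,0.0085,0,0,0,0.8],
    [0.018,0,0,0,0,0],
    [0.018,0,0,0,0,0],
    [0,0,0,0,0,0]
  ]
}}

```text
t: 42.1
ee_pos: [668.8, -16.7, 43.8]
orientation: [1.349, 1.109, -1.351]
ft_force: [0.4, 0.5, 0.4]
width: 53.0
```

```bash
python3 - <<'E'
from p import *
plan([(669,-19,14,-10.8)],vmax=20)
E
```

```text
now [668.8 -16.7  43.8] yaw -11.1 q6 0.15 q1 -0.04 t 42.1 F [0.4 0.5 0.4] w 53.0
2
[[0.0149, 0.0003, 0.0011, -0.2, 0.1, 0.0],
[0.0149, 0.0003, 0.0011, -0.2, 0.1, 0.0]]
```

{"fn": "carry_out", "kwargs": {
  "commands": [
    [0.006,0,0.002,0,0,0],
    [0.012,0,0.0005,0,0,0],
    [0.008,0,0,0,0,0],
    [0,0,0,0,0,0]
  ]
}}

```text
t: 42.6
ee_pos: [668.4, -19.5, 16.0]
orientation: [1.349, 1.109, -1.351]
ft_force: [-0.4, 1.0, -0.6]
width: 52.5
```

{"fn": "carry_out", "kwargs": {
  "commands": [
    [0,0,0,0,0,0],
    [0,0,0,0,0,0],
    [0,0,0,0,0,0],
    [0,0,0,0,0,0]
  ],
  "grip": 1
}}

```text
t: 43.1
ee_pos: [669.1, -19.5, 16.9]
orientation: [1.35, 1.107, -1.35]
ft_force: [-0.5, -0.6, -0.4]
width: 29.9
```

{"fn": "carry_out", "kwargs": {
  "commands": [
    [-0.02,0,0,0,0,0],
    [-0.03,0,0,0,0,0],
    [-0.035,0,0,0,0,0],
    [0,0,0,0,0,0]
  ]
}}

```text
t: 43.6
ee_pos: [669.7, -19.3, 108.1]
orientation: [1.351, 1.106, -1.348]
ft_force: [0.2, 0.6, -1.2]
width: 30.1
```

```bash
python3 - <<'E'
from p import *
plan([(618.7,284,100,-10.8)],vmax=45)
E
```

```text
now [669.7 -19.3 108.1] yaw -11.1 q6 0.15 q1 -0.05 t 43.6 F [ 0.2  0.6 -1.2] w 30.1
7
[[0.001, -0.0155, -0.0411, 0.0, 0.0, 0.0],
[0.001, -0.0155, -0.0411, 0.0, 0.0, 0.0],
[0.001, -0.0154, -0.0411, 0.0, 0.0, 0.0],
[0.0011, -0.0154, -0.0411, 0.0, 0.0, 0.0],
[0.0011, -0.0154, -0.0412, 0.0, 0.0, 0.0],
[0.0011, -0.0153, -0.0412, 0.0, 0.0, 0.0],
[0.0011, -0.0153, -0.0412, 0.0, 0.0, 0.0]]
```

{"fn": "carry_out", "kwargs": {
  "commands": [
    [0,-0.0155,-0.0411,0,0,0],
    [0,-0.0155,-0.0411,0,0,0],
    [0,-0.0154,-0.0411,0,0,0],
    [0,-0.0154,-0.0411,0,0,0],
    [0,-0.0154,-0.0412,0,0,0],
    [0,-0.0153,-0.0412,0,0,0],
    [0,-0.012,-0.033,0,0,0],
    [0,0,0,0,0,0]
  ]
}}

```text
t: 44.6
ee_pos: [617.1, 282.6, 103.7]
orientation: [1.349, 1.106, -1.354]
ft_force: [0.4, -0.7, -0.1]
width: 30.5
```

{"fn": "carry_out", "kwargs": {
  "commands": [
    [0,0,0,0,0,0]
  ]
}}

```text
t: 44.72
ee_pos: [616.6, 282.0, 103.1]
orientation: [1.348, 1.106, -1.355]
ft_force: [0.2, -0.3, -0.2]
width: 29.5
```

```bash
python3 - <<'E'
from p import *
plan([(618.7,284,80,-10.8)],vmax=45)
E
```

```text
now [616.6 282.  103.1] yaw -11.2 q6 0.61 q1 0.41 t 44.725 F [ 0.2 -0.3 -0.2] w 29.5
1
[[0.0231, 0.0017, -0.0025, -0.4, 0.3, 0.0]]
```

{"fn": "carry_out", "kwargs": {
  "commands": [
    [0.006,0.0015,-0.004,0,0,0],
    [0.009,0,-0.001,0,0,0],
    [0.006,0,0,0,0,0],
    [0,0,0,0,0,0]
  ]
}}

```text
t: 45.22
ee_pos: [619.5, 283.2, 79.7]
orientation: [1.349, 1.104, -1.359]
ft_force: [-0.2, 0.4, -0.1]
width: 29.7
```

```bash
python3 - <<'E'
from p import *
plan([(618.7,284,30,-10.8)],vmax=8)
E
```

```text
now [619.5 283.2  79.7] yaw -11.5 q6 0.62 q1 0.41 t 45.225 F [-0.2  0.4 -0.1] w 29.7
7
[[0.0071, -0.0001, -0.0001, -0.1, 0.1, 0.0],
[0.0071, -0.0001, -0.0001, -0.1, 0.1, 0.0],
[0.0071, -0.0001, -0.0001, -0.1, 0.1, 0.0],
[0.0071, -0.0001, -0.0001, -0.1, 0.1, 0.0],
[0.0071, -0.0001, -0.0001, -0.1, 0.1, 0.0],
[0.0071, -0.0001, -0.0001, -0.1, 0.1, 0.0],
[0.0071, -0.0001, -0.0001, -0.1, 0.1, 0.0]]
```

{"fn": "carry_out", "kwargs": {
  "commands": [
    [0.007,0,-0.001,0,0,0],
    [0.008,0,0,0,0,0],
    [0.008,0,0,0,0,0]
  ]
}}

```text
t: 45.6
ee_pos: [619.3, 283.8, 56.4]
orientation: [1.349, 1.105, -1.36]
ft_force: [-6.2, -2.1, 8.5]
width: 29.6
```

{"fn": "carry_out", "kwargs": {
  "commands": [
    [0.008,0,0,0,0,0],
    [0.008,0,0,0,0,0]
  ]
}}

```text
t: 45.85
ee_pos: [619.0, 283.7, 42.4]
orientation: [1.348, 1.105, -1.361]
ft_force: [-5.0, -2.5, 15.8]
width: 29.5
```

{"fn": "carry_out", "kwargs": {
  "commands": [
    [0.006,0,0,0,0,0],
    [0.006,0,0,0,0,0],
    [0.005,0,0,0,0,0]
  ]
}}

```text
t: 46.22
ee_pos: [619.0, 283.7, 29.9]
orientation: [1.347, 1.105, -1.361]
ft_force: [-10.5, -3.7, 40.8]
width: 29.5
```

{"fn": "carry_out", "kwargs": {
  "commands": [
    [-0.001,0,0,0,0,0],
    [0,0,0,0,0,0],
    [0,0,0,0,0,0]
  ],
  "grip": 0.4
}}

```text
t: 46.6
ee_pos: [619.1, 284.0, 30.7]
orientation: [1.347, 1.105, -1.36]
ft_force: [-0.7, -0.4, -0.4]
width: 52.5
```

{"fn": "carry_out", "kwargs": {
  "commands": [
    [-0.03,0,0,0,0,0],
    [-0.05,0,0,0,0,0],
    [-0.03,0,0,0,0,0],
    [0,0,0,0,0,0]
  ]
}}

```text
t: 47.1
ee_pos: [618.8, 284.5, 141.2]
orientation: [1.345, 1.106, -1.363]
ft_force: [-0.7, 0.3, 0.5]
width: 52.9
```

```bash
python3 - <<'E'
from p import *
plan([(600,-330,125,-56)],vmax=56)
E
```

```text
now [618.8 284.5 141.2] yaw -11.4 q6 0.62 q1 0.42 t 47.1 F [-0.7  0.3  0.5] w 52.9
11
[[0.002, 0.0094, 0.0551, 4.1, 0.1, 0.0],
[0.0019, 0.0132, 0.0543, 4.1, 0.1, 0.0],
[0.0018, 0.017, 0.0532, 4.1, 0.1, 0.0],
[0.0018, 0.0208, 0.0519, 4.1, 0.1, 0.0],
[0.0017, 0.0244, 0.0503, 4.1, 0.1, 0.0],
[0.0017, 0.0279, 0.0484, 4.1, 0.1, 0.0],
[0.0017, 0.0312, 0.0463, 4.1, 0.1, 0.0],
[0.0016, 0.0344, 0.044, 4.1, 0.1, 0.0],
[0.0016, 0.0375, 0.0415, 4.1, 0.1, 0.0],
[0.0015, 0.0403, 0.0387, 4.1, 0.1, 0.0],
[0.0015, 0.0429, 0.0358, 4.1, 0.1, 0.0]]
```

{"fn": "carry_out", "kwargs": {
  "commands": [
    [0,0.0094,0.0551,4.1,0,0],
    [0,0.0132,0.0543,4.1,0,0],
    [0,0.017,0.0532,4.1,0,0],
    [0,0.0208,0.0519,4.1,0,0],
    [0,0.0244,0.0503,4.1,0,0],
    [0,0.0279,0.0484,4.1,0,0],
    [0,0.0312,0.0463,4.1,0,0],
    [0,0.0344,0.044,4.1,0,0]
  ]
}}

```text
t: 48.1
ee_pos: [595.3, -170.9, 131.5]
orientation: [1.738, 0.732, -1.778]
ft_force: [0.4, 0.8, -0.5]
width: 52.5
```

```bash
python3 - <<'E'
from p import *
look('15')
plan([(603,-337,115,-56)],vmax=45)
E
```

```text
top plates [(366, -74, 369, 126, 2.4), (365, 147, 183, 90, 71.6), (377, 246, 212, 91, 71.0), (511, 204, 81, 34, 89.2), (552, -467, 38, 37, 78.2), (556, 297, 114, 57, 78.8), (576, 202, 97, 76, 79.2), (521, -146, 284, 211, 80.7), (712, -199, 207, 197, 72.7)] 
  dark [(508, 300, 64), (570, 151, 76), (604, -336, 79), (621, 288, 87)]
side plates [(769, 64, 41, 38, 14.5), (360, -205, 87, 87, 48.1), (549, -505, 41, 40, 14.5)] 
  dark [(769, -105, 79), (602, -302, 271), (669, -415, 582)]
now [ 595.2 -174.1  131.5] yaw -45.1 q6 0.5 q1 -0.3 t 48.2 F [0.8 0.8 0.1] w 52.7
4
[[0.0044, 0.0302, 0.0273, 2.7, 0.3, 0.1],
[0.0043, 0.0315, 0.0259, 2.7, 0.3, 0.1],
[0.0043, 0.0327, 0.0243, 2.7, 0.3, 0.1],
[0.0042, 0.0338, 0.0228, 2.7, 0.3, 0.1]]
```

{"fn": "carry_out", "kwargs": {
  "commands": [
    [0.0044,0.0302,0.0273,2.7,0.3,0],
    [0.0043,0.0315,0.0259,2.7,0.3,0],
    [0.0043,0.0327,0.0243,2.7,0.3,0],
    [0.004,0.028,0.018,2.5,0.3,0],
    [0,0,0,0,0,0],
    [0,0,0,0,0,0]
  ]
}}

```text
t: 48.95
ee_pos: [599.7, -328.5, 103.9]
orientation: [1.877, 0.596, -1.896]
ft_force: [-0.0, 0.2, -0.7]
width: 52.3
```

```bash
python3 - <<'E'
from p import *
plan([(603.3,-337,45,-56)],vmax=25)
E
```

```text
now [ 599.7 -328.5  103.9] yaw -55.8 q6 0.45 q1 -0.52 t 48.95 F [-0.   0.2 -0.7] w 52.3
3
[[0.0196, 0.0034, 0.0005, 0.1, 0.1, 0.3],
[0.0196, 0.0033, 0.0005, 0.1, 0.1, 0.3],
[0.0196, 0.0031, 0.0005, 0.1, 0.1, 0.3]]
```

{"fn": "carry_out", "kwargs": {
  "commands": [
    [0.015,0.0085,0.001,0,0,0.7],
    [0.02,0,0,0,0,0],
    [0.015,0,0,0,0,0],
    [0,0,0,0,0,0]
  ]
}}

```text
t: 49.45
ee_pos: [602.9, -332.2, 48.6]
orientation: [1.873, 0.589, -1.888]
ft_force: [-0.5, -0.5, 0.2]
width: 52.5
```

```bash
python3 - <<'E'
from p import *
plan([(603.3,-337,15,-56)],vmax=20)
E
```

```text
now [ 602.9 -332.2   48.6] yaw -55.5 q6 0.45 q1 -0.52 t 49.45 F [-0.5 -0.5  0.2] w 52.5
2
[[0.0168, 0.0022, 0.0011, 0.2, 0.2, 0.2],
[0.0168, 0.0021, 0.0011, 0.2, 0.2, 0.2]]
```

{"fn": "carry_out", "kwargs": {
  "commands": [
    [0.008,0.004,0.0025,0,0,0],
    [0.012,0,0.001,0,0,0],
    [0.011,0,0,0,0,0],
    [0,0,0,0,0,0]
  ]
}}

```text
t: 49.95
ee_pos: [602.2, -338.1, 15.8]
orientation: [1.873, 0.588, -1.888]
ft_force: [0.1, -0.3, 0.2]
width: 52.9
```

{"fn": "carry_out", "kwargs": {
  "commands": [
    [0,0,0,0,0,0],
    [0,0,0,0,0,0],
    [0,0,0,0,0,0],
    [0,0,0,0,0,0]
  ],
  "grip": 1
}}

```text
t: 50.45
ee_pos: [602.9, -338.4, 16.8]
orientation: [1.874, 0.587, -1.886]
ft_force: [0.5, 0.7, 0.3]
width: 29.8
```

{"fn": "carry_out", "kwargs": {
  "commands": [
    [-0.02,0,0,0,0,0],
    [-0.03,0,0,0,0,0],
    [-0.035,0,0,0,0,0],
    [0,0,0,0,0,0]
  ]
}}

```text
t: 50.95
ee_pos: [604.3, -339.0, 108.2]
orientation: [1.875, 0.585, -1.884]
ft_force: [0.4, 0.0, -0.8]
width: 30.0
```

```bash
python3 - <<'E'
from p import *
plan([(488.4,165.7,100,-10.8)],vmax=56)
E
```

```text
now [ 604.3 -339.   108.2] yaw -55.5 q6 0.44 q1 -0.53 t 50.95 F [ 0.4  0.  -0.8] w 30.0
10
[[0.0009, -0.0482, -0.019, -4.5, 0.0, 0.0],
[0.0009, -0.0465, -0.0227, -4.5, 0.0, 0.0],
[0.0009, -0.0446, -0.0263, -4.5, 0.0, 0.0],
[0.0009, -0.0424, -0.0297, -4.5, 0.0, 0.0],
[0.0009, -0.04, -0.0329, -4.5, 0.0, 0.0],
[0.0008, -0.0373, -0.0359, -4.5, 0.0, 0.0],
[0.0008, -0.0344, -0.0387, -4.5, 0.0, 0.0],
[0.0008, -0.0313, -0.0413, -4.5, 0.0, 0.0],
[0.0008, -0.028, -0.0436, -4.5, 0.0, 0.0],
[0.0008, -0.0245, -0.0456, -4.5, 0.0, 0.0]]
```

{"fn": "carry_out", "kwargs": {
  "commands": [
    [0,-0.0482,-0.019,-4.5,0,0],
    [0,-0.0465,-0.0227,-4.5,0,0],
    [0,-0.0446,-0.0263,-4.5,0,0],
    [0,-0.0424,-0.0297,-4.5,0,0],
    [0,-0.04,-0.0329,-4.5,0,0],
    [0,-0.0373,-0.0359,-4.5,0,0],
    [0,-0.0344,-0.0387,-4.5,0,0],
    [0,-0.0313,-0.0413,-4.5,0,0]
  ]
}}

```text
t: 51.95
ee_pos: [503.7, 72.2, 106.9]
orientation: [1.443, 1.039, -1.451]
ft_force: [0.2, 1.0, -0.3]
width: 29.7
```

```bash
python3 - <<'E'
from p import *
plan([(488.4,165.7,100,-10.8)],vmax=40)
E
```

```text
now [503.7  72.2 106.9] yaw -18.8 q6 0.45 q1 0.12 t 51.95 F [ 0.2  1.  -0.3] w 29.7
3
[[0.0023, -0.0149, -0.0279, -2.7, 0.0, 0.1],
[0.0023, -0.0135, -0.0285, -2.7, 0.0, 0.1],
[0.0023, -0.0122, -0.0291, -2.7, 0.0, 0.1]]
```

{"fn": "carry_out", "kwargs": {
  "commands": [
    [0.001,-0.0149,-0.0279,-2.7,0,0],
    [0.001,-0.0135,-0.0285,-2.7,0,0],
    [0.001,-0.009,-0.024,-2.4,0,0],
    [0,0,0,0,0,0],
    [0,0,0,0,0,0]
  ]
}}

```text
t: 52.58
ee_pos: [485.9, 165.1, 102.3]
orientation: [1.336, 1.123, -1.349]
ft_force: [0.9, -0.4, -1.0]
width: 30.2
```

```bash
python3 - <<'E'
from p import *
plan([(488.4,165.7,80,-10.8)],vmax=40)
E
```

```text
now [485.9 165.1 102.3] yaw -10.4 q6 0.48 q1 0.3 t 52.575 F [ 0.9 -0.4 -1. ] w 30.2
1
[[0.0223, 0.0026, -0.0012, 0.4, 0.2, 0.5]]
```

{"fn": "carry_out", "kwargs": {
  "commands": [
    [0.006,0.0022,-0.003,0.3,0,0.4],
    [0.009,0,-0.001,0,0,0],
    [0.006,0,0,0,0,0],
    [0,0,0,0,0,0]
  ]
}}

```text
t: 53.08
ee_pos: [488.9, 166.4, 79.2]
orientation: [1.345, 1.112, -1.351]
ft_force: [-0.0, -0.2, -0.8]
width: 30.2
```

```bash
python3 - <<'E'
from p import *
plan([(488.4,165.7,60,-10.8)],vmax=40)
E
```

```text
now [488.9 166.4  79.2] yaw -10.9 q6 0.5 q1 0.31 t 53.075 F [-0.  -0.2 -0.8] w 30.2
1
[[0.0192, -0.0003, 0.0007, -0.1, 0.2, 0.1]]
```

{"fn": "carry_out", "kwargs": {
  "commands": [
    [0.007,0,-0.0003,0,0,0],
    [0.008,0,0,0,0,0],
    [0.008,0,0,0,0,0]
  ]
}}

```text
t: 53.45
ee_pos: [488.1, 164.8, 56.3]
orientation: [1.341, 1.112, -1.353]
ft_force: [-1.4, -5.4, 7.3]
width: 29.1
```

{"fn": "carry_out", "kwargs": {
  "commands": [
    [0.008,0,0,0,0,0],
    [0.008,0,0,0,0,0]
  ]
}}

```text
t: 53.7
ee_pos: [488.0, 164.1, 41.3]
orientation: [1.34, 1.111, -1.353]
ft_force: [-2.8, -1.1, 16.4]
width: 30.2
```

{"fn": "carry_out", "kwargs": {
  "commands": [
    [0.006,0,0,0,0,0],
    [0.006,0,0,0,0,0],
    [0.005,0,0,0,0,0]
  ]
}}

```text
t: 54.08
ee_pos: [488.0, 164.1, 27.3]
orientation: [1.34, 1.111, -1.354]
ft_force: [-10.1, -2.5, 43.8]
width: 29.7
```

{"fn": "carry_out", "kwargs": {
  "commands": [
    [-0.001,0,0,0,0,0],
    [0,0,0,0,0,0],
    [0,0,0,0,0,0]
  ],
  "grip": 0.4
}}

```text
t: 54.45
ee_pos: [488.4, 164.3, 28.2]
orientation: [1.341, 1.111, -1.352]
ft_force: [-0.5, 0.8, -0.2]
width: 52.2
```

{"fn": "carry_out", "kwargs": {
  "commands": [
    [-0.03,0,0,0,0,0],
    [-0.05,0,0,0,0,0],
    [-0.04,0,0,0,0,0],
    [0,0,0.05,0,0,0],
    [0,0,0.06,0,0,0],
    [0,0,0.06,0,0,0],
    [0,0,0.06,0,0,0],
    [0,0,0.06,0,0,0]
  ]
}}

```text
t: 55.45
ee_pos: [435.7, -124.1, 153.0]
orientation: [1.336, 1.113, -1.344]
ft_force: [0.9, -0.7, -0.2]
width: 52.4
```

{"fn": "carry_out", "kwargs": {
  "commands": [
    [0,0,0.04,0,0,0],
    [0,0,0,0,0,0],
    [0,0,0,0,0,0]
  ]
}}

```text
t: 55.82
ee_pos: [427.2, -167.7, 152.8]
orientation: [1.341, 1.109, -1.349]
ft_force: [0.8, -0.6, -1.3]
width: 52.8
```

```bash
python3 - <<'E'
from p import *
plan([])
T=snap('top','16');S=snap('side','16')
f=lambda im,x,y,w,h:cv2.resize(im['pixels'][y:y+h,x:x+w],None,fx=4,fy=4,interpolation=cv2.INTER_CUBIC)
cv2.imwrite('pics/v16.png',np.hstack([f(T,130,140,95,130),f(S,190,265,105,130)]))
cv2.imwrite('pics/v17.png',S['pixels'])
b=np.array([1.2,-1.2])
for n,im,roi,b in(('top',T,(130,165,95,80),b),('side',S,(190,275,110,115),-b)):
    for c in blobs(im,(0,0,0),(180,255,70),roi,20):
        m=cv2.moments(c);u=(m['m10']/m['m00'],m['m01']/m['m00']); print(n,'dark@43',inv(cast(im,u,43)[0,:2]-b),m['m00'],np.round(u))
E
```

```text
now [ 427.2 -167.7  152.8] yaw -10.7 q6 -0.2 q1 -0.4 t 55.825 F [ 0.8 -0.6 -1.3] w 52.8
0
[]
top dark@43 [-45.8 -80.8] 75.5 [202. 226.]
top dark@43 [-51.5  52. ] 64.0 [162. 218.]
top dark@43 [  4.9 -22.5] 28.5 [189. 206.]
top dark@43 [ 35.9 -81.3] 74.0 [209. 201.]
top dark@43 [ 51.6 -21.6] 24.5 [193. 192.]
top dark@43 [ 21.3 137.7] 38.5 [143. 190.]
top dark@43 [60.8 61.1] 87.5 [169. 184.]
side dark@43 [ 22.8 132.7] 86.0 [217. 359.]
side dark@43 [-54.3  70.9] 114.5 [258. 350.]
side dark@43 [60.7 60.1] 170.0 [218. 328.]
side dark@43 [ 1.8 -3.1] 41.5 [251. 316.]
side dark@43 [48.9 -3.8] 42.5 [235. 309.]
side dark@43 [-45.  -81.7] 168.0 [282. 298.]
side dark@43 [ 36.8 -81.8] 154.0 [253. 286.]
```

View pics/v16.png

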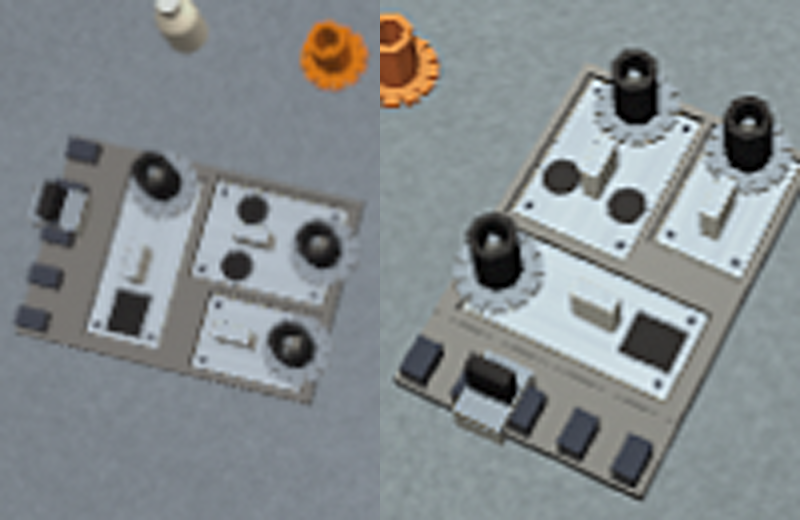

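View pics/v17.png

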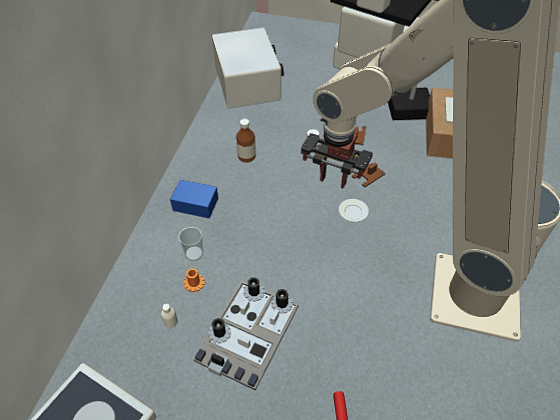

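```bash
python3 -c "
from workcell import ctrl
print(ctrl.close_job())"
```

```text
the job is handed in; nothing more can be done
None
```

I handed the job in after about 56 s of robot time. All three plates were present, and each lies flat in its own compartment with its notch around the shaft. The lid stop is in the next notch towards the long compartment's shaft.

**Checks that agreed**
- **Caps:** each was pressed until the wrist read 41–44 N, well above the 18 N needed to slide it. In the last pictures the caps sit within about 1 mm of the shaft axes in both views.
- **Lid stop:** it made contact at a height within 0.1 mm of where it started, and the pictures show its foot between the 2nd and 3rd teeth.
- **Bystanders:** the amber bottle, jar, beaker and dropper bottle are all standing, and neither look-alike was touched. I saw no sign that any plate or cap had been knocked aside.
- **Arm:** it ended clear of everything, with the gripper open.

**What went wrong or did not fully agree**
- **Plate B:** it first caught on a compartment wall, with about 30–38 N at the wrist and the tool 3 mm too high. I shifted it about 2 mm and it dropped in.
- **Caps B and C:** at the end of the push the tool read about 3–4 mm lower than expected. I took this as the fingers slipping on the hub after the cap was home.
- **Cameras and arm:** positions differed by 2–3 mm in places, including along the rail at the lid stop. This is inside the tolerances.
- **Cap height:** I did not measure it separately. It rests on the push force and on the two views agreeing.

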